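# Free the jammed stone cases and stack them for packing

### The arm

A 6-joint arm with a two-finger parallel gripper is mounted at the origin on a cart in front of the work surface, level with it; the furniture and walls round the work are solid. World frame = base frame: x ahead of the robot, y to its left, z up, the work surface at z = 0. Lengths are in m, angles in rad, forces in N, time in s.
With the tool pointing down it reaches from about 0.25 to 0.775 m from the base axis. Payload 4 kg.
Tool frame: the origin (TCP) lies at the very end of the fingers, on their centre line; the grasp point (between the pads) lies 19 mm behind it; x points along the fingers, y is the direction in which the jaws open and shut, and the axes are right-handed (so a half turn about x gives the same grasp; the last joint's range is limited). The gripper opens to 94 mm and grips with 3 to 60 N. Pads are 16 mm wide; open, the fingers measure 119 mm over their backs; the gripper's body (75 mm by 177 mm) begins 78 mm behind the grasp point.
Start: joints at [1.165, 0.087, 1.371, -0, 1.684, -0.103], TCP at [0.164, 0.525, 0.206] pointing down, gripper open.
Joint ranges: [-3.1, 3.1], [-0.76, 2.03], [0.27, 2.55], [-1.08, 4.22], [0.17, 2.65], [-2.57, 2.57]. Speed limits (rad/s): [2.79, 2.79, 3.14, 3.14, 3.14, 3.14].

### API

Orientations are given as [roll, pitch, yaw] about the fixed x, y, z axes, in that order (R = Rz(yaw) Ry(pitch) Rx(roll)).
In Python, from bench import robot gives the robot as it stands.
- The arm moves only by the tool carry_out, never from a script. Its argument "targets" is a list of rows, each a list of 5 numbers: the closure, from 0 (fully open) to 1 (shut), then the shift along the tool's x, y, z in cm, then the turn about the tool's x in degrees. In form: [[fingers, tx, ty, tz, turn], ...]. A call has 1 to 20 rows; each row shifts and turns the commanded pose from where the row before left it, along the tool's axes as they then stand; what a row does not reach is not made up. A row lasts 1/10 s, in which the tool goes at most 50 mm and 8.59 degrees, less where a joint would pass 70% of its speed; a pose out of reach is approached as far as the arm can. A call is refused whole if a number of a shift passes 5 or a number of a turn 8.59, either way. A call with a gripper value outside its range is refused whole. The fingers move at their own pace and stop on an object; the grip force is fixed at half the most. Time passes only in rows, so rows that do not move let the fingers close. It gives the time, the measured TCP pose, the force and the opening at its end, in the units of the state.
- robot.get_obs(): the state, without advancing time (a new reading comes with each control period).
- robot.snapshot(name): name is "scene" or "side" or "wrist"; returns a dict with "image" (480x640x3 uint8, red, green, blue), "camera_matrix" (3x3 intrinsics, pixels), "pose" (4x4, takes a point from camera to world coordinates). Camera axes: x right, y up, looking along -z (the intrinsics and any distortion apply to the point x, -y, -z); pixel columns grow to the right and rows downward; lengths in m; the calibration is good to about 2 mm. A picture is of the moment at which its call begins. There is no depth.
- robot.close_job(): hands the job in, once; it reports no verdict.
The state is a dict: "time": time; "joint_positions": joint angles; "qvel": joint speeds; "joint_torque": joint torques, N m; "tool_pos": TCP position; "ee_rot": TCP orientation; "wrist_force": force on the tool from outside, world axes, zero at the start; "wrist_torque": the same for the moment, N m; "width": finger opening in m.
Only numpy, scipy, OpenCV 4.12 (cv2) and the standard library are available. Lean on these libraries where they do the work, as an engineer would, in place of code of your own. Each camera call takes 0.05 s, during which the arm holds its last target. There are 200 camera calls.

### The job

The whetstone cases in the wooden carrying tray have slipped off a ledge and jammed slantwise, each with one end caught under a lip: turn each one level to free it and lift it out. Stack every case there is, those from the tray and those lying askew in the pile on the bench, flat with the lid up, in one neat square column in the middle of the plywood packing board, long side along the board's long side and edges flush; lay the bare green whetstone, which has no case, on top of them last, squared the same way. Leave the marker and the loupe behind the tray where they are.

Things in the scene. Friction and masses are not known exactly. Their poses are not given: they have to be found in the camera images.
- tray: open-sided wooden carrying tray fixed to the bench, 186 mm long (its x axis), 250 mm wide (y), the same at both x ends; origin at the centre of its underside, z up. Floor plate 8 mm thick; rails at the x ends, inner faces at x = +-83 mm, 10 mm thick, tops 70 mm above the bench; y sides open. Cases in it have gaps of 29 mm or more between them
- tray_ledge (a point): inner top edge of the tray's +x ledge, at x = +35 mm, 24 mm above the bench; the -x ledge mirrors it. Each ledge fills x from 35 to 83 mm over the whole width; between them is a 70 mm gap down to the floor. A jammed case is tilted 14 degrees about its width: low end on the floor against one ledge's face, resting on the other ledge's edge, its centre 24 mm off the tray's middle toward the high end
- tray_lip (a point): inner lower edge of the +x lip, at x = +63 mm, 64 mm above the bench; the -x lip mirrors it. Each lip, 6 mm thick, reaches 20 mm in from the top of its rail over the whole width. A jammed case has its high end 9 mm under a lip, so it comes up only once its low end is raised until it is level above the ledges and it is drawn back to the middle
- tray_mid (a point): middle of the tray at ledge height, 24 mm above the bench, axes as the tray's: a case lying level across both ledges and centred here in x clears both lips by 7 mm and lifts straight out
- board: plain plywood packing board fixed to the bench, 150 mm long (its x axis), 86 mm wide (y), 10 mm thick; origin at the centre of its underside, z up
- board_top (a point): centre of the packing board's top face, 10 mm above the bench; axes as the board's: the column stands on it
- case_a: closed plain grey plastic whetstone case with a flat lid, 112 mm long (its x axis), 48 mm wide (y), 28 mm thick (z), 0.15 to 0.3 kg, white label on the lid; origin at the centre of its underside, z out of the lid. All cases are alike; any may be missing. Starts jammed in the tray at about y = -85 mm in the tray's frame, its high end (+x) under the lip at the tray's +x end.
- case_b: closed plain grey plastic whetstone case with a flat lid, 112 mm long (its x axis), 48 mm wide (y), 28 mm thick (z), 0.15 to 0.3 kg, white label on the lid; origin at the centre of its underside, z out of the lid. All cases are alike; any may be missing. Starts jammed in the middle of the tray, slanting the other way: its high end (-x) under the lip at the tray's -x end.
- case_c: closed plain grey plastic whetstone case with a flat lid, 112 mm long (its x axis), 48 mm wide (y), 28 mm thick (z), 0.15 to 0.3 kg, white label on the lid; origin at the centre of its underside, z out of the lid. All cases are alike; any may be missing. Starts jammed in the tray at about y = +85 mm in the tray's frame, its high end (+x) under the lip at the tray's +x end.
- case_d: closed plain grey plastic whetstone case with a flat lid, 112 mm long (its x axis), 48 mm wide (y), 28 mm thick (z), 0.15 to 0.3 kg, white label on the lid; origin at the centre of its underside, z out of the lid. All cases are alike; any may be missing. Starts flat on the bench at the left, under an untidy pile of cases.
- case_e: closed plain grey plastic whetstone case with a flat lid, 112 mm long (its x axis), 48 mm wide (y), 28 mm thick (z), 0.15 to 0.3 kg, white label on the lid; origin at the centre of its underside, z out of the lid. All cases are alike; any may be missing. Starts askew on case_d.
- case_f: closed plain grey plastic whetstone case with a flat lid, 112 mm long (its x axis), 48 mm wide (y), 28 mm thick (z), 0.15 to 0.3 kg, white label on the lid; origin at the centre of its underside, z out of the lid. All cases are alike; any may be missing. Starts askew on case_e.
- case_g: closed plain grey plastic whetstone case with a flat lid, 112 mm long (its x axis), 48 mm wide (y), 28 mm thick (z), 0.15 to 0.3 kg, white label on the lid; origin at the centre of its underside, z out of the lid. All cases are alike; any may be missing. Starts askew on case_f.
- green_stone: bare whetstone without a case, a plain green block 108 mm long (its y axis), 46 mm wide (x), 22 mm thick (z), 0.2 to 0.32 kg; origin at the centre of its underside. Starts lying flat on the bench to the left of the tray, its long side pointing away from the robot
- loupe: bystander: black eye loupe, 37 mm across and 22 mm high, on the bench behind the tray; origin at the centre of its underside
- marker_2: bystander: white felt marker with a red cap, 124 mm long and 14 mm thick, on the bench behind the tray; origin at the centre of its underside

How it is judged:
At the end, for the whole second after the job is handed in: Every case present stands in one column on the packing board, lid up and level (within 0.06 rad), its centre within 10 mm of the board's centre seen from above, its long side within 0.12 rad of the board's long side, at rest; the green stone lies on top of all the cases, within the same tolerances (horizontal distance between each of case_a, case_b, case_c, case_d, case_e, case_f, case_g, green_stone and board_top below 0.01 m and angle between the x axis of each of case_a, case_b, case_c, case_d, case_e, case_f, case_g and the x axis of board, either way round below 0.12 rad and angle between each of case_a, case_b, case_c, case_d, case_e, case_f, case_g, green_stone's own z axis and vertical below 0.06 rad and height (world z) of each of case_a, case_b, case_c, case_d, case_e, case_f, case_g below 0.2 m and linear speed of each of case_a, case_b, case_c, case_d, case_e, case_f, case_g, green_stone below 0.02 m/s and angle between the y axis of green_stone and the x axis of board, either way round below 0.12 rad and z of green_stone in the frame of case_a above 0.02 m and z of green_stone in the frame of case_b above 0.02 m and z of green_stone in the frame of case_c above 0.02 m and z of green_stone in the frame of case_d above 0.02 m and z of green_stone in the frame of case_e above 0.02 m and z of green_stone in the frame of case_f above 0.02 m and z of green_stone in the frame of case_g above 0.02 m); the robot touches nothing.
It fails at once if a bystander (loupe) was moved more than 6 cm (distance of loupe from where it was at the start of the episode above 0.06 m).
It fails at once if a bystander (marker_2) was moved more than 6 cm (distance of marker_2 from where it was at the start of the episode above 0.06 m).
Of case_a, case_b, case_c, case_g only 3 to 4 are there at a start; the rules pass over those that are not, and their reading is None.
At some moment in a run one of green_stone may be knocked a few centimetres aside while the robot is not near it.
Once in a run the grip may slacken for a moment while it holds something.
It also fails if it takes over 210 s, if anything falls off the work surface, if the arm or the gripper's body presses on something with over 40 N, if the wrist force passes 120 N, or if a joint passes its speed limit or range.

## Working session

There is one attempt and no reset: what is moved stays moved. The work goes in short steps, Python scripts to look and compute and a tool call to move; the robot and the scene stay as the last step left them, time stands still between calls to the robot, and variables do not carry over. Pictures are saved under pics/ and viewed, about 12 in all and at most 16, crops included, and the job is handed in when it is done.

Besides the shell and the picture viewer there is one more tool, called in YAML: its name, and indented under it one key for each argument. carry_out: Moves the arm, as the interface text tells. Its arguments: {"type":"object","properties":{"targets":{"type":"array","items":{"type":"array","items":{"type":"number"}}}},"required":["targets"]}

```bash
ls; mkdir -p pics; python3 - <<'E'
from bench import robot
import cv2,numpy as np
o=robot.get_obs()
for k,v in o.items(): print(k,np.round(v,3))
for n in ["scene","side"]:
    s=robot.snapshot(n); cv2.imwrite(f"pics/{n}0.png",s["image"][:,:,::-1]); print(n,np.round(s["camera_matrix"],1).tolist(),np.round(s["pose"],3).tolist(), [k for k in s])
E
```

```text
pics
time 0.0
joint_positions [ 1.165  0.088  1.372  0.     1.684 -0.103]
qvel [-0.002 -0.001  0.001 -0.     0.     0.001]
joint_torque [ 0.0000e+00 -3.4019e+01 -3.0243e+01  7.2000e-02  3.3000e-02 -0.0000e+00]
tool_pos [0.164 0.524 0.204]
ee_rot [-1.687  1.569 -1.99 ]
wrist_force [ 1.324 -0.373 -0.04 ]
wrist_torque [-0.004 -0.023 -0.052]
width 0.094
scene [[466.3, 0.0, 322.4], [0.0, 466.3, 236.9], [0.0, 0.0, 1.0]] [[0.717, 0.399, -0.572, 0.022], [-0.697, 0.414, -0.585, -0.475], [0.004, 0.818, 0.575, 0.6], [0.0, 0.0, 0.0, 1.0]] ['image', 'camera_matrix', 'pose']
side [[473.5, 0.0, 326.1], [0.0, 473.5, 242.6], [0.0, 0.0, 1.0]] [[0.977, 0.112, -0.182, 0.425], [-0.213, 0.477, -0.853, -0.681], [-0.008, 0.872, 0.49, 0.508], [0.0, 0.0, 0.0, 1.0]] ['image', 'camera_matrix', 'pose']
```

View pics/scene0.png

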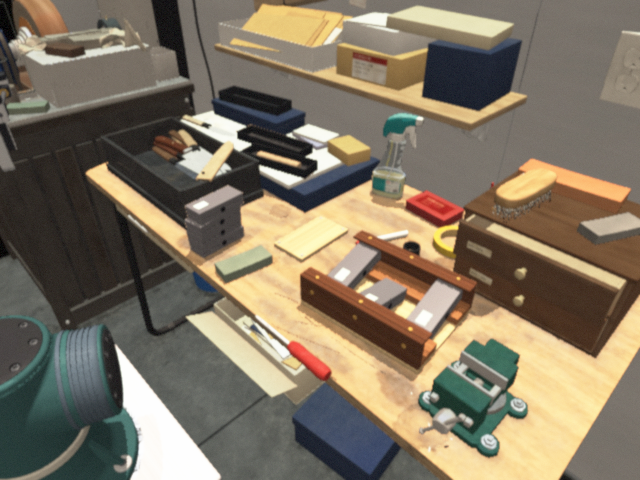

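View pics/side0.png

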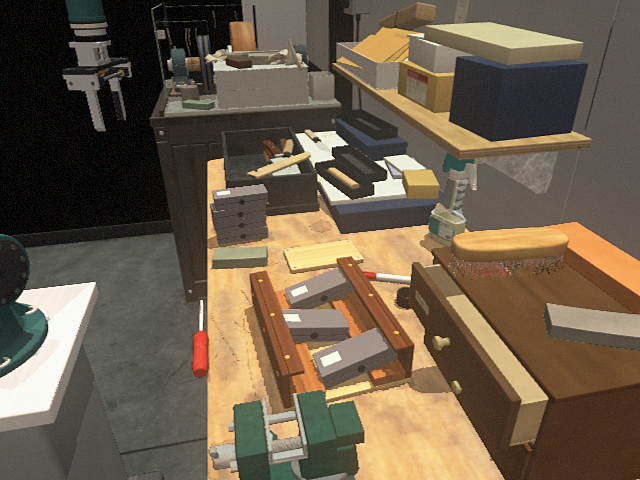

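```bash
cat > h.py <<'E'
from bench import robot
import cv2,numpy as np
from scipy.spatial.transform import Rotation as Ro
def snap(n,fn=None):
    s=robot.snapshot(n)
    if fn: cv2.imwrite(f"pics/{fn}.png",s["image"][:,:,::-1])
    return s
def cast(s,px,z):
    "pixels (N,2) -> world points on plane z"
    px=np.atleast_2d(np.asarray(px,float)); K=s["camera_matrix"]; T=s["pose"]
    d=np.c_[(px[:,0]-K[0,2])/K[0,0],-(px[:,1]-K[1,2])/K[1,1],-np.ones(len(px))]@T[:3,:3].T
    return T[:3,3]+d*((z-T[2,3])/d[:,2])[:,None]
def proj(s,P):
    P=np.atleast_2d(P); T=s["pose"]; K=s["camera_matrix"]; c=(P-T[:3,3])@T[:3,:3]
    return np.c_[K[0,0]*c[:,0]/-c[:,2]+K[0,2], K[1,1]*-c[:,1]/-c[:,2]+K[1,2]]
def tool():
    o=robot.get_obs(); return o["tool_pos"],Ro.from_euler("xyz",o["ee_rot"]).as_matrix(),o
def rect(P):
    "min-area rectangle of world points: centre, long, short, yaw of long side"
    (c,(w,h),a)=cv2.minAreaRect((P[:,:2]*1000).astype(np.float32)); a=np.radians(a)
    if w<h: w,h,a=h,w,a+np.pi/2
    a=(a+np.pi/2)%np.pi-np.pi/2
    return np.round(np.array(c)/1000,4),round(w),round(h),round(np.degrees(a),1)
def hsvmask(s,lo,hi,roi=None):
    m=cv2.inRange(cv2.cvtColor(s["image"],cv2.COLOR_RGB2HSV),np.array(lo),np.array(hi))
    if roi: 
        k=np.zeros_like(m); x0,y0,x1,y1=roi; k[y0:y1,x0:x1]=255; m&=k
    return m
E
python3 - <<'E'
from h import *
p,R,o=tool(); print(np.round(p,3)); print(np.round(R,2))
s=snap("scene"); w=snap("wrist","w0"); d=snap("side")
print("wrist cam in tool:",np.round(R.T@(w["pose"][:3,3]-p),3), np.round(R.T@w["pose"][:3,:3],2).tolist(),w["camera_matrix"][0,0])
print("board",np.round(cast(s,[(275,243),(303,257),(347,231),(318,216)],.01),3).tolist())
print("green",np.round(cast(s,[(217,267),(222,278),(272,261),(267,247)],.022),3).tolist())
print("pile top z.112",np.round(cast(s,[(192,213),(215,217),(241,203),(225,187)],.112),3).tolist())
print("tray railtops",np.round(cast(s,[(302,275),(425,352),(360,235),(474,288)],.07),3).tolist())
print("marker,loupe",np.round(cast(s,[(408,234),(411,246)],.01),3).tolist())
big=lambda im,x0,y0,x1,y1,f: cv2.resize(im[y0:y1,x0:x1],None,fx=f,fy=f,interpolation=cv2.INTER_CUBIC)
a=big(s["image"],170,170,490,370,2.4); b=big(d["image"],190,170,430,410,2.4)
cv2.imwrite("pics/c1.png",a[:,:,::-1]); cv2.imwrite("pics/c2.png",b[:,:,::-1])
E
```

```text
[0.164 0.525 0.204]
[[-0.    0.3   0.95]
 [-0.    0.95 -0.3 ]
 [-1.   -0.   -0.  ]]
wrist cam in tool: [-0.179 -0.001 -0.077] [[-0.0, 0.27, -0.96], [1.0, 0.0, -0.0], [-0.0, -0.96, -0.27]] 332.1005323850448
board [[0.518, 0.179, 0.01], [0.528, 0.101, 0.01], [0.664, 0.103, 0.01], [0.66, 0.193, 0.01]]
green [[0.374, 0.183, 0.022], [0.362, 0.148, 0.022], [0.465, 0.122, 0.022], [0.487, 0.166, 0.022]]
pile top z.112 [[0.379, 0.256, 0.112], [0.403, 0.213, 0.112], [0.471, 0.221, 0.112], [0.486, 0.299, 0.112]]
tray railtops [[0.44, 0.005, 0.07], [0.452, -0.25, 0.07], [0.607, 0.016, 0.07], [0.629, -0.225, 0.07]]
marker,loupe [[0.753, 0.001, 0.01], [0.721, -0.031, 0.01]]
```

View pics/c1.png

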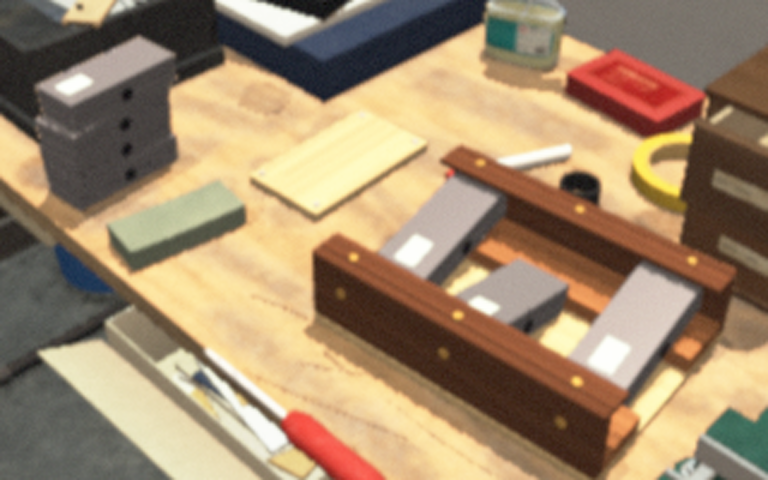

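View pics/w0.png

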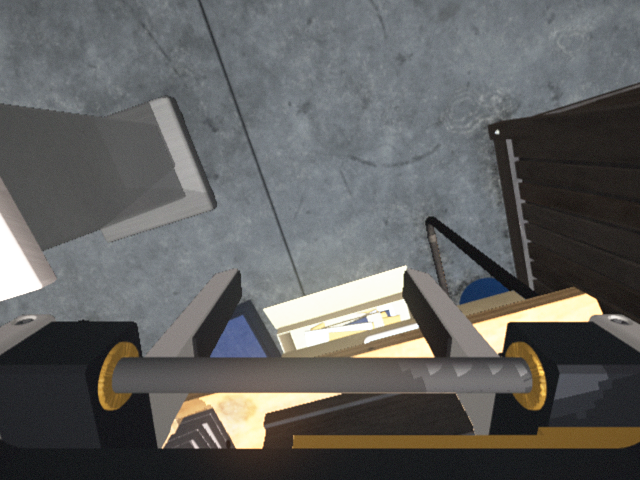

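carry_out:
  targets:
    - [0, -5, 0, 0, 0]
    - [0, -5, 0, 0, 0]
    - [0, 0, -2, 4, 0]
    - [0, 0, -2, 4, 0]
    - [0, 0, -2, 4, 0]
    - [0, 0, -2, 4, 0]
    - [0, 0, -2, 4, 0]
    - [0, 0, -2, 4, 0]
    - [0, 0, -2, 4, 0]
    - [0, 0, -2, 4, 0]
    - [0, 0, -2, 4, 0]
    - [0, 0, -2, 4, 0]
    - [0, 0, -2, 4, 0]
    - [0, 0, -2, 4, 0]
    - [0, 0, -2, 4, 0]
    - [0, 0, 0, 0, -8.5]
    - [0, 0, 0, 0, -8.5]
    - [0, 0, 0, 0, 0]
    - [0, 0, 0, 0, 0]

```text
time: 2.15
tool_pos: [0.5828, 0.1218, 0.3054]
ee_rot: [2.74, 1.571, 2.731]
wrist_force: [0.2, -0.0, -0.2]
width: 0.0943
```

```bash
python3 - <<'E'
from h import *
p,R,o=tool(); print(np.round(p,3)); print(np.round(R,3)); print(np.round(o["joint_positions"],2))
w=snap("wrist","w1")
E
```

```text
[0.583 0.122 0.305]
[[-0.     0.009  1.   ]
 [ 0.     1.    -0.009]
 [-1.     0.    -0.   ]]
[ 0.11  0.19  1.05  0.    1.89 -1.45]
```

View pics/w1.png

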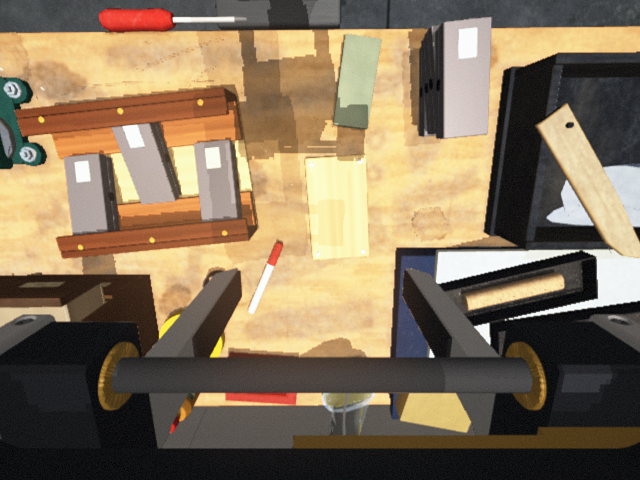

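```bash
cat >> h.py <<'E'
def blob(s,m,z,k=3):
    m=cv2.morphologyEx(m,cv2.MORPH_OPEN,np.ones((k,k),np.uint8))
    c=max(cv2.findContours(m,cv2.RETR_EXTERNAL,cv2.CHAIN_APPROX_NONE)[0],key=cv2.contourArea)
    c=cv2.convexHull(c)[:,0]
    return rect(cast(s,c,z)),cv2.boundingRect(c)
E
python3 - <<'E'
from h import *
w=snap("wrist"); np.save("pics/w1.npy",w["image"])
hsv=cv2.cvtColor(w["image"],cv2.COLOR_RGB2HSV)
for n,(x,y) in dict(board=(338,205),bench=(385,200),bench2=(290,240),green=(358,90),greenside=(350,129),top=(468,90),side=(430,80),case=(215,175),screw=(152,240),railtop=(170,237)).items(): print(n,hsv[y,x])
print("green",blob(w,hsvmask(w,(30,25,60),(90,255,255),(320,20,400,140)),.022))
print("pile",blob(w,hsvmask(w,(0,0,105),(180,45,255),(430,10,500,145)),.112))
print("board",blob(w,hsvmask(w,(18,40,225),(35,255,255),(285,140,390,275)),.01))
g=hsvmask(w,(0,0,100),(180,50,255),(60,110,250,245))
n,l,st,ce=cv2.connectedComponentsWithStats(g)
for i in range(1,n):
    if st[i,4]>200: print(st[i],np.round(ce[i]))
E
```

```text
board [ 24  86 251]
bench [ 23  98 252]
bench2 [ 19 102 235]
green [ 37  47 206]
greenside [ 16 138 183]
top [  5  21 214]
side [150  20  13]
case [ 11  29 174]
screw [ 26 146 254]
railtop [ 10 167 171]
green ((array([0.4289, 0.1666]), 107, 45, np.float64(-8.2)), (334, 35, 47, 94))
pile ((array([0.4416, 0.2713]), 111, 47, np.float64(5.1)), (443, 17, 49, 121))
board ((array([0.5974, 0.1451]), 197, 159, np.float64(-0.5)), (285, 140, 105, 135))
[ 112  123   64   81 2882] [144. 162.]
[ 194  140   43   81 2771] [215. 180.]
[  64  154   44   80 2720] [ 86. 193.]
```

```bash
python3 - <<'E'
import cv2,numpy as np
im=np.load("pics/w1.npy")[:,:,::-1]
a=cv2.resize(im[145:270,285:385],None,fx=4,fy=4,interpolation=cv2.INTER_CUBIC)
b=cv2.resize(im[80:265,15:255],None,fx=1.66,fy=2.7,interpolation=cv2.INTER_CUBIC)
h=max(a.shape[0],b.shape[0]); c=np.zeros((h,a.shape[1]+b.shape[1],3),np.uint8); c[:a.shape[0],:a.shape[1]]=a; c[:b.shape[0],a.shape[1]:]=b
print(c.shape,a.shape); cv2.imwrite("pics/c3.png",c)
E
```

```text
(500, 798, 3) (500, 400, 3)
```

View pics/c3.png

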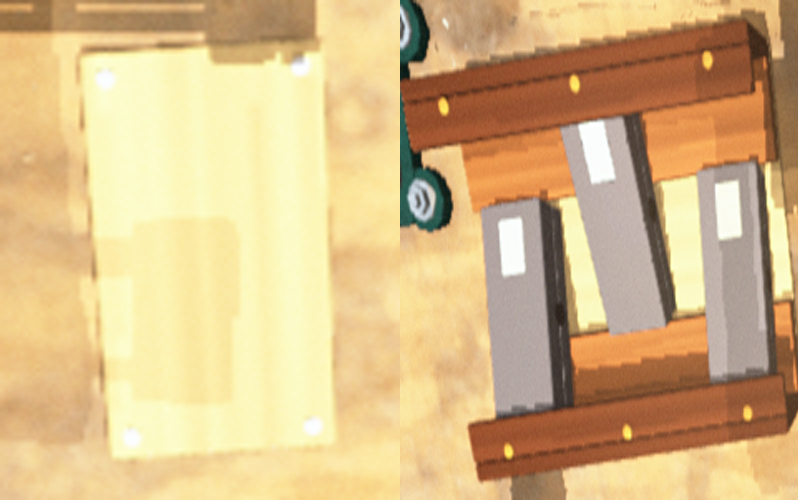

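```bash
python3 - <<'E'
from h import *
w=snap("wrist")
f=lambda c:np.array(c)/4+[285,145]
B=cast(w,f([(83,48),(320,42),(333,440),(110,458)]),.01)[:,:2]; print("board",np.round(B,4).tolist(),B.mean(0),rect(B))
S=cast(w,f([(105,78),(300,66),(314,426),(132,437)]),.01)[:,:2]; print("screws",S.mean(0),rect(S),np.degrees(np.arctan2(*(S[3]-S[0])[::-1])),np.degrees(np.arctan2(*(S[2]-S[1])[::-1])))
g=lambda c:(np.array(c,float)-[400,0])/[1.66,2.7]+[15,80]
T=cast(w,g([(444,106),(574,84),(707,60),(508,451),(627,432),(747,412)]),.07)[:,:2]; print("tray",np.round(T,4).tolist(),T.mean(0))
for i,j in((0,2),(3,5)): d=T[j]-T[i]; print("yaw",np.degrees(np.arctan2(-d[0],d[1])))
d=T[3:].mean(0)-T[:3].mean(0); print(np.hypot(*d),np.degrees(np.arctan2(d[1],d[0])))
p,R,o=tool();print(p,o["time"])
E
```

```text
board [[0.5213, 0.0998], [0.5199, 0.1822], [0.6656, 0.1911], [0.6721, 0.107]] [0.59469394 0.14502877] (array([0.5947, 0.1455]), 151, 84, np.float64(2.7))
screws [0.59581211 0.1454862 ] (array([0.5958, 0.1455]), 133, 68, np.float64(3.5)) 3.495159969969038 3.610443014494655
tray [[0.4737, -0.2082], [0.4654, -0.1144], [0.4563, -0.0194], [0.6315, -0.1944], [0.6227, -0.0995], [0.6134, -0.0048]] [ 0.54382968 -0.10676931]
yaw 5.2625878562742585
yaw 5.434992598284198
0.15805662821838873 5.23906440895899
[0.58260392 0.12211848 0.30567077] 2.3
```

carry_out:
  targets:
    - [0, 0, 2.96, -2.85, 0]
    - [0, 0, 2.96, -2.85, 0]
    - [0, 0, 2.96, -2.85, 0]
    - [0, 0, 2.96, -2.85, 0]
    - [0, 0, 2.96, -2.85, 0]
    - [0, 3, 0, 0, -5.6]
    - [0, 4.5, 0, 0, 0]
    - [0, 4.5, 0, 0, 0]
    - [0, 4.5, 0, 0, 0]
    - [0, 3.5, 0, 0, 0]
    - [0, 1.7, 0, 0, 0]
    - [0, 0, 0, 0, 0]
    - [0.6, 0, 0, 0, 0]
    - [0.6, 0, 0, 0, 0]
    - [0.6, 0, 0, 0, 0]
    - [0.6, 0, 0, 0, 0]
    - [0.6, 0, 0, 0, 0]
    - [0.6, 0, 0, 0, 0]
    - [0.6, -4, 0, 0, 0]
    - [0.6, -5, 0, 0, 0]

```text
time: 4.3
tool_pos: [0.4387, 0.2694, 0.1752]
ee_rot: [-2.799, 1.561, -2.707]
wrist_force: [1.5, 1.2, -2.8]
width: 0.0479
```

```bash
cat >> h.py <<'E'
def plan(x,y,z,yaw):
    "lateral shift in the present tool frame (cm), then turn (deg), then tx (cm)"
    p,R,o=tool(); d=np.array([x,y,z])-p; t=R.T@d*100
    th=np.degrees(np.arctan2(R[1,2],R[0,2])); tu=-((yaw-th+90)%180-90)
    print(f"t={o['time']:.1f} at {np.round(p,4)} yaw {th:.1f} w {o['width']:.4f} F {np.round(o['wrist_force'],1)} -> ty {t[1]:.2f} tz {t[2]:.2f} turn {tu:.1f} tx {t[0]:.2f}")
E
python3 -c "
from h import *
plan(.5955,.1453,.015,3.5)
w=snap('wrist','w2')"
```

```text
t=4.3 at [0.4387 0.2694 0.1752] yaw 5.2 w 0.0479 F [ 1.5  1.2 -2.8] -> ty -13.74 tz 14.62 turn 1.7 tx 15.93
```

View pics/w2.png

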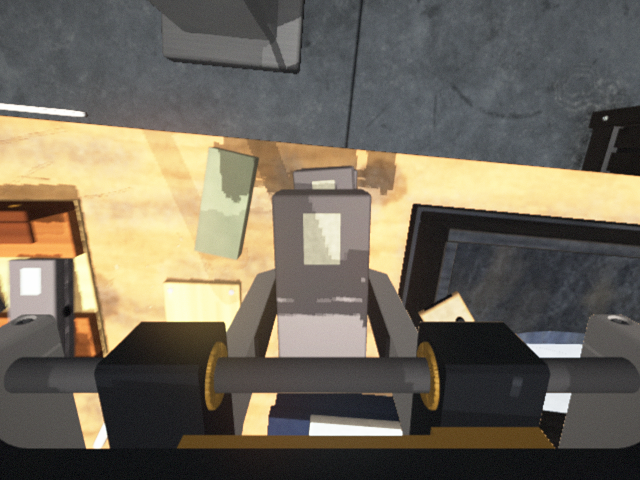

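```bash
cat >> h.py <<'E'
def held(px,up=.024,half=.056):
    "offset of the held thing's centre along tool z (cm) from a pixel on its robot-side top edge"
    p,R,o=tool(); s=robot.snapshot("wrist"); q=R.T@(cast(s,px,p[2]+up)[0]-p); print("held offset y,z cm",q[1]*100,(q[2]+half)*100)
def edges(s,c0,c1,r0,r1,k=4):
    g=cv2.cvtColor(s["image"],cv2.COLOR_RGB2GRAY)[r0:r1,c0:c1].astype(float).mean(1); d=np.abs(np.gradient(g))
    i=np.argsort(-d)[:k]; print("edge rows",[(int(a)+r0,round(d[a])) for a in i])
E
python3 -c "
from h import *
held((322,191))
w=snap('wrist'); edges(w,280,300,165,215); edges(w,342,362,165,215)
print(cast(w,[(407,320),(418,206),(640,225)],.09))"
```

```text
held offset y,z cm -0.07802325958850767 -0.0479025141650484
edge rows [(189, 38), (190, 23), (183, 20), (188, 19)]
edge rows [(189, 43), (188, 40), (195, 22), (194, 18)]
[[0.51787882 0.35830684 0.09      ]
 [0.41081649 0.35000113 0.09      ]
 [0.40985598 0.54249564 0.09      ]]
```

carry_out:
  targets:
    - [0.6, 0, -2.75, 2.92, 0]
    - [0.6, 0, -2.75, 2.92, 0]
    - [0.6, 0, -2.75, 2.92, 0]
    - [0.6, 0, -2.75, 2.92, 0]
    - [0.6, 0, -2.74, 2.94, 0]
    - [0.6, 4, 0, 0, 1.7]
    - [0.6, 4, 0, 0, 0]
    - [0.6, 4, 0, 0, 0]
    - [0.6, 2.5, 0, 0, 0]
    - [0.6, 0.5, 0, 0, 0]
    - [0.6, 0, 0, 0, 0]

```text
time: 5.55
tool_pos: [0.5974, 0.1469, 0.0257]
ee_rot: [-3.064, 1.565, -3.002]
wrist_force: [-0.4, 0.4, -2.0]
width: 0.0477
```

```bash
python3 -c "
from h import *
plan(.5955,.1453,.014,3.5)"
```

```text
t=5.5 at [0.5974 0.1469 0.0257] yaw 3.6 w 0.0477 F [-0.4  0.4 -2. ] -> ty -0.15 tz -0.19 turn 0.1 tx 1.17
```

carry_out:
  targets:
    - [0.6, 0.6, -0.15, -0.19, 0]
    - [0.6, 0.3, 0, 0, 0]
    - [0.6, 0.1, 0, 0, 0]
    - [0.6, 0, 0, 0, 0]
    - [0.3, 0, 0, 0, 0]
    - [0, 0, 0, 0, 0]
    - [0, -3, 0, 0, 0]
    - [0, -5, 0, 0, 0]
    - [0, -5, 0, 0, 0]
    - [0, -5, 0, 0, 0]
    - [0, -5, 0, 0, 0]
    - [0, -4, 1.5, -2, 0]
    - [0, 0, 3, -4, 0]
    - [0, 0, 3, -4, 0]
    - [0, 0, 0, 0, 0]
    - [0, 0, 0, 0, 0]

```text
time: 7.15
tool_pos: [0.4928, 0.2148, 0.2899]
ee_rot: [0.107, 1.568, 0.171]
wrist_force: [0.4, -0.1, -1.3]
width: 0.0942
```

```bash
python3 -c "
from h import *
w=snap('wrist','w3'); np.save('pics/w3.npy',w['image']); p,R,o=tool(); print(p)
px=proj(w,[(.44,.25,.084),(.5955,.1453,.038)]); print(px)
hsv=cv2.cvtColor(w['image'],cv2.COLOR_RGB2HSV)
for q in px.astype(int): 
  q=np.clip(q,0,[639,479]); print(hsv[q[1],q[0]])
for q,z in zip(px.astype(int),(.084,.038)):
  m=hsvmask(w,(0,0,100),(180,50,255),(q[0]-65,max(0,q[1]-95),q[0]+65,min(330,q[1]+95)))
  print(blob(w,m,z))
"
```

```text
[0.4934546  0.21419587 0.28926766]
[[356.05148112 168.956315  ]
 [267.52285831 275.23320825]]
[  9  28 147]
[ 15  19 236]
((array([0.4348, 0.2719]), 111, 48, np.float64(8.7)), (352, 113, 46, 102))
((array([0.5993, 0.141 ]), 111, 57, np.float64(2.0)), (245, 240, 41, 74))
```

View pics/w3.png

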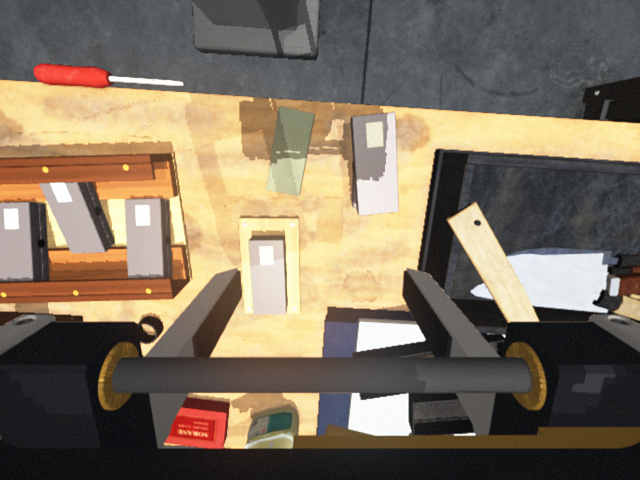

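```bash
python3 -c "
from h import *
w=snap('wrist'); hsv=cv2.cvtColor(w['image'],cv2.COLOR_RGB2HSV)
for r in (255,280,300): print(r,[tuple(int(v) for v in hsv[r,c,1:]) for c in range(238,304,2)])
m=hsvmask(w,(0,0,140),(180,45,255),(235,225,305,318)); print(blob(w,m,.038))
"
```

```text
255 [(97, 246), (98, 245), (71, 253), (74, 254), (72, 254), (70, 255), (49, 225), (36, 215), (32, 220), (32, 224), (32, 220), (11, 252), (4, 254), (5, 254), (4, 254), (4, 254), (5, 254), (4, 255), (26, 234), (30, 228), (30, 227), (30, 229), (29, 231), (55, 163), (103, 208), (42, 255), (41, 254), (49, 254), (56, 254), (56, 254), (58, 254), (107, 245), (86, 253)]
280 [(126, 89), (124, 130), (92, 252), (52, 254), (51, 254), (50, 254), (45, 254), (33, 234), (24, 232), (22, 233), (20, 234), (24, 235), (25, 234), (24, 235), (23, 237), (22, 234), (23, 237), (22, 236), (22, 236), (18, 238), (18, 238), (18, 238), (21, 238), (20, 241), (86, 136), (58, 255), (43, 254), (44, 254), (53, 254), (54, 254), (51, 254), (102, 235), (82, 248)]
300 [(120, 85), (98, 219), (94, 236), (61, 252), (52, 254), (40, 254), (38, 254), (66, 248), (24, 229), (26, 229), (24, 232), (27, 230), (25, 232), (23, 233), (22, 233), (23, 232), (23, 233), (26, 233), (22, 234), (25, 235), (24, 234), (22, 236), (22, 235), (24, 237), (56, 155), (84, 247), (45, 254), (47, 254), (51, 254), (52, 254), (54, 254), (104, 238), (88, 244)]
((array([0.5994, 0.1402]), 109, 58, np.float64(3.6)), (246, 240, 41, 74))
```

```bash
python3 -c "
from h import *
w=snap('wrist')
a=cast(w,[(241.5,280),(299,280)],.01);b=cast(w,[(251.5,280),(285.5,280)],.038);print(a[:,:2],a.mean(0),b[:,:2],b.mean(0))
print(cast(w,[(268,240),(272,313)],.038), cast(w,[(270,219),(272,316)],.01))
plan(.4348,.2719,.060,8.7)
"
```

```text
[[0.61697215 0.10156794]
 [0.61175081 0.18671997]] [0.61436148 0.14414395 0.01      ] [[0.60388763 0.12198039]
 [0.60098903 0.1692521 ]] [0.60243833 0.14561624 0.038     ]
[[0.54446443 0.14384575 0.038     ]
 [0.65310322 0.15158833 0.038     ]] [[0.52178072 0.14190711 0.01      ]
 [0.67357817 0.14802167 0.01      ]]
t=7.3 at [0.494  0.2136 0.2884] yaw 3.5 w 0.0940 F [-1.2 -0.3  0.6] -> ty 6.19 tz -5.56 turn -5.2 tx 22.84
```

carry_out:
  targets:
    - [0, 0, 3.1, -2.78, 0]
    - [0, 0, 3.1, -2.78, 0]
    - [0, 2, 0, 0, -5.2]
    - [0, 5, 0, 0, 0]
    - [0, 5, 0, 0, 0]
    - [0, 5, 0, 0, 0]
    - [0, 3.5, 0, 0, 0]
    - [0, 1.8, 0, 0, 0]
    - [0, 0.5, 0, 0, 0]
    - [0, 0, 0, 0, 0]
    - [0.6, 0, 0, 0, 0]
    - [0.6, 0, 0, 0, 0]
    - [0.6, 0, 0, 0, 0]
    - [0.6, 0, 0, 0, 0]
    - [0.6, 0, 0, 0, 0]
    - [0.6, -4, 0, 0, 0]
    - [0.6, -5, 0, 0, 0]
    - [0.6, 0, 0, 0, 0]
    - [0.6, 0, 0, 0, 0]

```text
time: 9.2
tool_pos: [0.4347, 0.2732, 0.1523]
ee_rot: [0.311, 1.567, 0.464]
wrist_force: [0.5, 0.5, 0.0]
width: 0.0379
```

```bash
python3 -c "
from h import *
plan(.5965,.145,.0425,3.5)
w=snap('wrist'); edges(w,285,300,165,215); edges(w,342,362,165,215); held((322,189))"
```

```text
t=9.2 at [0.4347 0.2732 0.1523] yaw 8.8 w 0.0379 F [0.5 0.5 0. ] -> ty -15.15 tz 13.99 turn 5.3 tx 11.02
edge rows [(175, 13), (170, 13), (171, 12), (169, 10)]
edge rows [(170, 32), (171, 21), (169, 16), (175, 11)]
held offset y,z cm -0.07974174034888058 -0.13887496622986065
```

```bash
python3 -c "
from h import *
w=snap('wrist','w4'); print(robot.get_obs()['width'])"
```

```text
0.0376363354241312
```

View pics/w4.png

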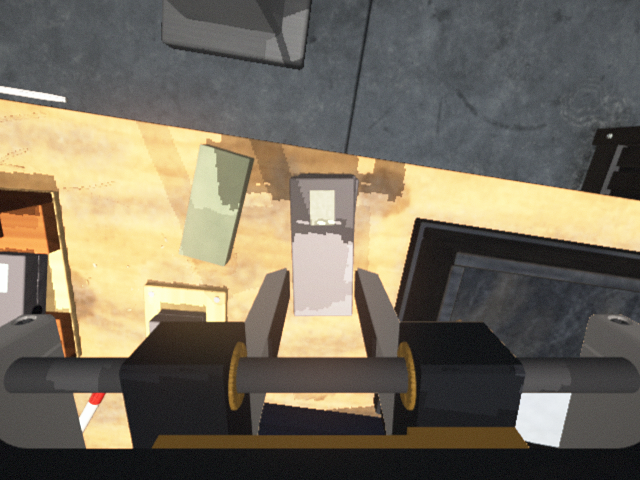

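```bash
python3 -c "
from h import *
w=snap('wrist'); m=hsvmask(w,(0,0,90),(180,50,255),(270,165,362,322))
for z in (.084,.056): print(blob(w,m,z))
plan(.4348,.2719,.06,8.7)"
```

```text
((array([0.4335, 0.2734]), 112, 50, np.float64(9.2)), (290, 177, 69, 140))
((array([0.4423, 0.275 ]), 125, 56, np.float64(9.2)), (290, 177, 69, 140))
t=9.4 at [0.4327 0.2721 0.1484] yaw 8.8 w 0.0373 F [-0.3  0.3  0.6] -> ty -0.05 tz 0.24 turn 0.1 tx 8.84
```

carry_out:
  targets:
    - [0, 0, 0, 0, 0]
    - [0, 0, 0, 0.1, 0]
    - [0, 0, 0, 0, 0]
    - [0, 3, 0, 0, 0]
    - [0, 3.5, 0, 0, 0]
    - [0, 1.7, 0, 0, 0]
    - [0, 0.6, 0, 0, 0]
    - [0, 0, 0, 0, 0]
    - [0.6, 0, 0, 0, 0]
    - [0.6, 0, 0, 0, 0]
    - [0.6, 0, 0, 0, 0]
    - [0.6, 0, 0, 0, 0]
    - [0.6, 0, 0, 0, 0]
    - [0.6, 0, 0, 0, 0]
    - [0.6, 0, 0, 0, 0]

```text
time: 10.9
tool_pos: [0.4349, 0.2729, 0.0626]
ee_rot: [0.807, 1.57, 0.96]
wrist_force: [0.3, -0.3, 0.5]
width: 0.0474
```

carry_out:
  targets:
    - [0.6, -2, 0, 0, 0]
    - [0.6, -2, 0, 0, 0]
    - [0.6, -3, 0, 0, 0]
    - [0.6, 0, 0, 0, 0]

```text
time: 11.3
tool_pos: [0.4371, 0.2739, 0.1363]
ee_rot: [0.302, 1.563, 0.455]
wrist_force: [0.5, 0.4, -1.6]
width: 0.0478
```

```bash
python3 -c "
from h import *
plan(.5965,.145,.0425,3.5)
w=snap('wrist'); edges(w,285,300,165,215); edges(w,342,362,165,215); held((322,189))"
```

```text
t=11.3 at [0.4371 0.2739 0.1363] yaw 8.7 w 0.0478 F [ 0.5  0.4 -1.6] -> ty -15.19 tz 13.72 turn 5.2 tx 9.45
edge rows [(185, 19), (168, 18), (167, 14), (186, 12)]
edge rows [(185, 31), (184, 24), (168, 24), (191, 21)]
held offset y,z cm -0.07834336373363633 -0.14298245307680438
```

carry_out:
  targets:
    - [0.6, 0, -3.04, 2.76, 0]
    - [0.6, 0, -3.04, 2.76, 0]
    - [0.6, 0, -3.04, 2.76, 0]
    - [0.6, 0, -3.04, 2.76, 0]
    - [0.6, 0, -3.03, 2.76, 0]
    - [0.6, 2, 0, 0, 5.2]
    - [0.6, 3, 0, 0, 0]
    - [0.6, 2, 0, 0, 0]
    - [0.6, 1.4, 0, 0, 0]
    - [0.6, 0.3, 0, 0, 0]
    - [0.6, 0, 0, 0, 0]

```text
time: 12.5
tool_pos: [0.5932, 0.1436, 0.0439]
ee_rot: [-3.056, 1.568, -2.994]
wrist_force: [0.4, -0.2, -2.7]
width: 0.0478
```

```bash
python3 -c "
from h import *
plan(.5970,.145,.0446,3.5)"
```

```text
t=12.5 at [0.5932 0.1436 0.0439] yaw 3.6 w 0.0478 F [ 0.4 -0.2 -2.7] -> ty 0.12 tz 0.38 turn 0.1 tx -0.07
```

carry_out:
  targets:
    - [0.6, -0.3, 0, 0, 0]
    - [0.6, 0, 0.1, 0.35, 0]
    - [0.6, 0, 0, 0, 0]
    - [0.6, 0.3, 0, 0, 0]
    - [0.6, 0.1, 0, 0, 0]
    - [0.6, 0, 0, 0, 0]
    - [0.3, 0, 0, 0, 0]
    - [0, 0, 0, 0, 0]
    - [0, 0, 0, 0, 0]
    - [0, -3, 0, 0, 0]
    - [0, -5, 0, 0, 0]
    - [0, -5, 0, 0, 0]
    - [0, -5, 0, 0, 0]
    - [0, -5, 0, 0, 0]
    - [0, -2, 1.5, -2, 0]
    - [0, 0, 3, -4, 0]
    - [0, 0, 3, -4, 0]
    - [0, 0, 0, 0, 0]
    - [0, 0, 0, 0, 0]

```text
time: 14.4
tool_pos: [0.4928, 0.2141, 0.2955]
ee_rot: [0.066, 1.568, 0.13]
wrist_force: [0.7, 0.3, -1.2]
width: 0.0937
```

```bash
cat >> h.py <<'E'
def top(w,x,y,z,pad=(62,95),lo=110):
    q=proj(w,[(x,y,z)])[0].astype(int); r=(max(0,q[0]-pad[0]),max(0,q[1]-pad[1]),min(639,q[0]+pad[0]),min(322,q[1]+pad[1]))
    m=hsvmask(w,(0,0,lo),(180,50,255),r); res=blob(w,m,z); print("top",z,res); return res
E
python3 -c "
from h import *
w=snap('wrist','w5')
top(w,.4348,.27,.056); top(w,.5965,.145,.066,(45,60)); plan(.4348,.27,.032,8)
"
```

```text
top 0.056 ((array([0.4349, 0.2749]), 111, 48, np.float64(8.2)), (354, 116, 41, 94))
top 0.066 ((array([0.5963, 0.1441]), 110, 49, np.float64(1.9)), (245, 243, 39, 77))
t=14.4 at [0.4935 0.2135 0.295 ] yaw 3.6 w 0.0937 F [-0.3  1.1  0.9] -> ty 6.01 tz -5.55 turn -4.4 tx 26.29
```

View pics/w5.png

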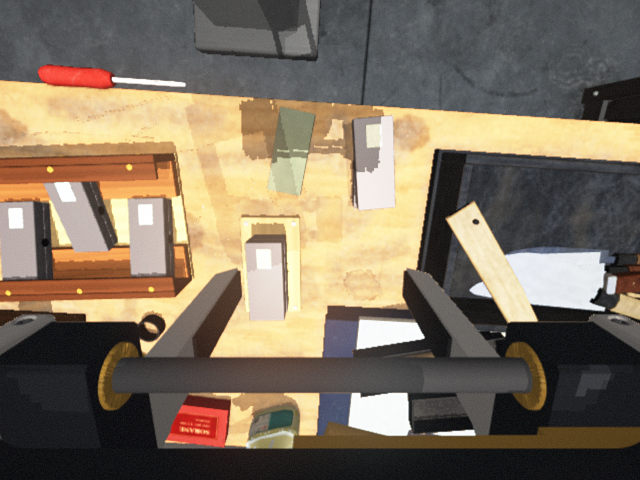

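carry_out:
  targets:
    - [0, 0, 3.25, -2.73, 0]
    - [0, 0, 3.25, -2.73, 0]
    - [0, 3, 0, 0, -4.6]
    - [0, 5, 0, 0, 0]
    - [0, 5, 0, 0, 0]
    - [0, 5, 0, 0, 0]
    - [0, 4.5, 0, 0, 0]
    - [0, 2.5, 0, 0, 0]
    - [0, 1.1, 0, 0, 0]
    - [0, 0, 0, 0, 0]
    - [0.6, 0, 0, 0, 0]
    - [0.6, 0, 0, 0, 0]
    - [0.6, 0, 0, 0, 0]
    - [0.6, 0, 0, 0, 0]
    - [0.6, 0, 0, 0, 0]
    - [0.6, 0, 0, 0, 0]
    - [0.6, 0, 0, 0, 0]

```text
time: 16.15
tool_pos: [0.4348, 0.2754, 0.0338]
ee_rot: [0.995, 1.57, 1.138]
wrist_force: [-0.5, 0.0, 1.0]
width: 0.048
```

carry_out:
  targets:
    - [0.6, -2, 0, 0, 0]
    - [0.6, -4, 0, 0, 0]
    - [0.6, -4, 0, 0, 0]
    - [0.6, 0, 0, 0, 0]
    - [0.6, 0, 0, 0, 0]

```text
time: 16.65
tool_pos: [0.4348, 0.2751, 0.1334]
ee_rot: [0.265, 1.57, 0.407]
wrist_force: [-0.6, -0.3, -3.1]
width: 0.048
```

```bash
python3 -c "
from h import *
plan(.5970,.145,.0715,3.5)
"
```

```text
t=16.6 at [0.4348 0.2751 0.1334] yaw 8.2 w 0.0480 F [-0.6 -0.3 -3.1] -> ty -15.18 tz 14.20 turn 4.7 tx 6.20
```

carry_out:
  targets:
    - [0.6, 0, -3.04, 2.84, 0]
    - [0.6, 0, -3.04, 2.84, 0]
    - [0.6, 0, -3.04, 2.84, 0]
    - [0.6, 0, -3.03, 2.84, 0]
    - [0.6, 0, -3.03, 2.84, 0]
    - [0.6, 2, 0, 0, 4.7]
    - [0.6, 2, 0, 0, 0]
    - [0.6, 1.5, 0, 0, 0]
    - [0.6, 0.3, 0, 0, 0]
    - [0.6, 0, 0, 0, 0]
    - [0.6, 0, 0, 0, 0]

```text
time: 17.75
tool_pos: [0.5966, 0.1452, 0.0754]
ee_rot: [2.835, 1.571, 2.896]
wrist_force: [0.8, -0.1, -2.7]
width: 0.0478
```

```bash
python3 -c "
from h import *
plan(.5970,.145,.0718,3.5)"
```

```text
t=17.8 at [0.5966 0.1452 0.0754] yaw 3.5 w 0.0478 F [ 0.8 -0.1 -2.7] -> ty -0.03 tz 0.04 turn -0.0 tx 0.36
```

carry_out:
  targets:
    - [0.6, 0.3, 0, 0, 0]
    - [0.6, 0.1, 0, 0, 0]
    - [0.6, 0, 0, 0, 0]
    - [0.3, 0, 0, 0, 0]
    - [0, 0, 0, 0, 0]
    - [0, 0, 0, 0, 0]
    - [0, -2, 0, 0, 0]
    - [0, -5, 0, 0, 0]
    - [0, -5, 0, 0, 0]
    - [0, -5, 0, 0, 0]
    - [0, -4, 1.5, -2, 0]
    - [0, 0, 3, -4, 0]
    - [0, 0, 3, -4, 0]
    - [0, 0, 0, 0, 0]
    - [0, 0, 0, 0, 0]

```text
time: 19.25
tool_pos: [0.4921, 0.2142, 0.2824]
ee_rot: [0.034, 1.569, 0.096]
wrist_force: [0.2, -0.3, 1.0]
width: 0.094
```

```bash
python3 -c "
from h import *
w=snap('wrist','w6')
r=top(w,.4348,.27,.028); top(w,.5965,.145,.094,(45,60)); plan(*r[0][0],.006,r[0][3])
print(blob(w,hsvmask(w,(30,25,60),(90,255,255),(240,90,340,210)),.022))
"
```

```text
top 0.028 ((array([0.4378, 0.2764]), 110, 47, np.float64(3.4)), (354, 121, 41, 89))
top 0.094 ((array([0.5857, 0.1441]), 87, 47, np.float64(3.6)), (238, 254, 42, 68))
t=19.3 at [0.4928 0.2137 0.2819] yaw 3.5 w 0.0938 F [0.4 0.1 0.4] -> ty 6.60 tz -5.14 turn 0.1 tx 27.58
((array([0.3963, 0.1723]), 44, 41, np.float64(81.7)), (279, 107, 35, 39))
```

carry_out:
  targets:
    - [0, 0, 3.3, -2.57, 0]
    - [0, 0, 3.3, -2.57, 0]
    - [0, 5, 0, 0, 0]
    - [0, 5, 0, 0, 0]
    - [0, 5, 0, 0, 0]
    - [0, 5, 0, 0, 0]
    - [0, 4, 0, 0, 0]
    - [0, 2.2, 0, 0, 0]
    - [0, 1, 0, 0, 0]
    - [0, 0, 0, 0, 0]
    - [0.6, 0, 0, 0, 0]
    - [0.6, 0, 0, 0, 0]
    - [0.6, 0, 0, 0, 0]
    - [0.6, 0, 0, 0, 0]
    - [0.6, 0, 0, 0, 0]
    - [0.6, 0, 0, 0, 0]
    - [0.6, 0, 0, 0, 0]

```text
time: 21.0
tool_pos: [0.4373, 0.2768, 0.0098]
ee_rot: [1.015, 1.57, 1.075]
wrist_force: [0.4, 0.4, 1.8]
width: 0.0476
```

carry_out:
  targets:
    - [0.6, -2, 0, 0, 0]
    - [0.6, -4, 0, 0, 0]
    - [0.6, -5, 0, 0, 0]
    - [0.6, -4, 0, 0, 0]
    - [0.6, 0, 0, 0, 0]
    - [0.6, 0, 0, 0, 0]

```text
time: 21.6
tool_pos: [0.4372, 0.2765, 0.1593]
ee_rot: [0.306, 1.57, 0.366]
wrist_force: [-1.1, -0.1, -2.8]
width: 0.0476
```

```bash
python3 -c "
from h import *
plan(.5970,.145,.104,3.5)
"
```

```text
t=21.6 at [0.4372 0.2765 0.1593] yaw 3.5 w 0.0476 F [-1.1 -0.1 -2.8] -> ty -14.09 tz 15.15 turn -0.0 tx 5.54
```

carry_out:
  targets:
    - [0.6, 0, -2.82, 3.03, 0]
    - [0.6, 0, -2.82, 3.03, 0]
    - [0.6, 0, -2.82, 3.03, 0]
    - [0.6, 0, -2.82, 3.03, 0]
    - [0.6, 0, -2.81, 3.03, 0]
    - [0.6, 2, 0, 0, 0]
    - [0.6, 2, 0, 0, 0]
    - [0.6, 1, 0, 0, 0]
    - [0.6, 0.3, 0, 0, 0]
    - [0.6, 0, 0, 0, 0]
    - [0.6, 0, 0, 0, 0]

```text
time: 22.7
tool_pos: [0.5967, 0.1454, 0.1057]
ee_rot: [2.736, 1.57, 2.797]
wrist_force: [-0.6, -0.8, -2.1]
width: 0.0477
```

```bash
python3 -c "
from h import *
plan(.5970,.145,.104,3.5)"
```

```text
t=22.7 at [0.5967 0.1454 0.1057] yaw 3.5 w 0.0477 F [-0.6 -0.8 -2.1] -> ty -0.04 tz 0.03 turn -0.0 tx 0.17
```

carry_out:
  targets:
    - [0.6, 0.2, 0, 0, 0]
    - [0.6, 0, 0, 0, 0]
    - [0.3, 0, 0, 0, 0]
    - [0, 0, 0, 0, 0]
    - [0, 0, 0, 0, 0]
    - [0, -2, 0, 0, 0]
    - [0, -4, 0, 0, 0]
    - [0, -5, 0, 0, 0]
    - [0, -5, 0, 0, 0]
    - [0, -3, -2, 0, 0]
    - [0, 0, -4, -0.2, 0]
    - [0, 0, -4, -0.2, 0]
    - [0, 0, -5, -0.2, 0]
    - [0, 0, -5, -0.2, 0]
    - [0, 0, -5, -0.2, 0]
    - [0, 0, 0, 0, -1.8]
    - [0, 0, 0, 0, 0]
    - [0, 0, 0, 0, 0]

```text
time: 24.5
tool_pos: [0.6021, -0.1047, 0.2949]
ee_rot: [0.281, 1.57, 0.372]
wrist_force: [0.3, 0.3, 0.1]
width: 0.0935
```

```bash
python3 -c "
from h import *
w=snap('wrist','w7'); np.save('pics/w7.npy',w['image']); p,R,o=tool(); print(p,R[:,2])
"
```

```text
[ 0.60212021 -0.10416975  0.29492832] [9.95737834e-01 9.22252660e-02 8.16005054e-04]
```

View pics/w7.png

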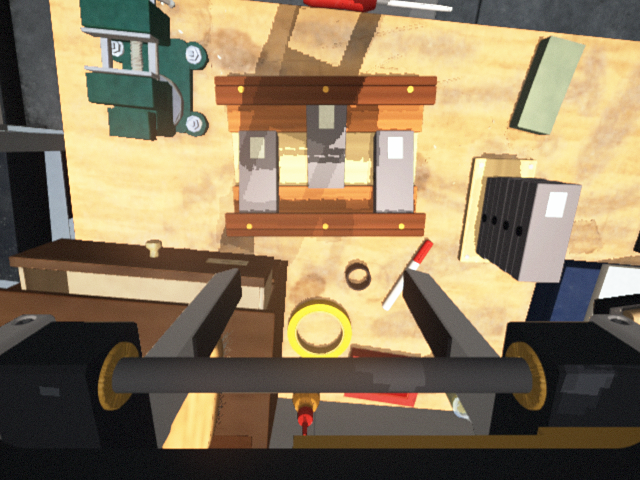

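```bash
python3 -c "
from h import *
w=snap('wrist')
T=cast(w,[(240,90),(326,89),(410,89),(249,226),(325,226),(402,226)],.07)[:,:2]; c=T.mean(0)
d=T[3:].mean(0)-T[:3].mean(0); e=T[2]-T[0]; f=T[5]-T[3]
print('tray',c,np.hypot(*d),[np.degrees(np.arctan2(*v)) for v in ((d[1],d[0]),(-e[0],e[1]),(-f[0],f[1]))])
a=np.radians(5.3); X=np.array([np.cos(a),np.sin(a)]); Y=np.array([-X[1],X[0]])
for n,px in dict(a=((240,150),(277,150)),b=((307,170),(344,170)),c=((376,150),(412,150))).items():
  q=cast(w,px,.045)[:,:2]-c; print(n,np.round(q@X,4),np.round(q@Y,4))
for r in (150,): 
  hsv=cv2.cvtColor(w['image'],cv2.COLOR_RGB2HSV); print([(c,int(hsv[r,c,1]),int(hsv[r,c,2])) for c in list(range(234,246,2))+list(range(270,284,2))+list(range(370,382,2))+list(range(406,422,2))])
print(blob(w,hsvmask(w,(30,25,60),(90,255,255),(500,30,600,140)),.022))
"
```

```text
tray [ 0.54354704 -0.10590384] 0.15800737987569502 [np.float64(5.478419276579059), np.float64(5.624854688689039), np.float64(5.287416460883817)]
a [-0.0126 -0.0127] [-0.1064 -0.0602]
b [0.0119 0.0119] [-0.023  0.024]
c [-0.0127 -0.0127] [0.0636 0.1086]
[(234, 50, 253), (236, 54, 254), (238, 71, 237), (240, 55, 126), (242, 55, 129), (244, 60, 127), (270, 39, 151), (272, 41, 148), (274, 40, 154), (276, 62, 87), (278, 112, 177), (280, 111, 229), (282, 114, 226), (370, 118, 192), (372, 113, 163), (374, 39, 52), (376, 25, 113), (378, 26, 140), (380, 22, 201), (406, 22, 209), (408, 22, 209), (410, 18, 209), (412, 25, 213), (414, 45, 254), (416, 88, 249), (418, 100, 252), (420, 103, 252)]
((array([0.4296, 0.1652]), 109, 47, np.float64(-7.9)), (516, 37, 68, 97))
```

carry_out:
  targets:
    - [0.35, 0, 3, -2.62, 0]
    - [0.35, 0, 3, -2.62, 0]
    - [0.35, 0, 2.95, -2.63, 0]
    - [0.35, 5, 0, 0, 0]
    - [0.35, 5, 0, 0, 0]
    - [0.35, 5, 0, 0, 0]
    - [0.35, 5, 0, 0, 0]
    - [0.35, 2.5, 0, 0, 0]
    - [0.35, 0, 0, 0, 0]
    - [0.35, 0, 0, 0, 0]

```text
time: 25.6
tool_pos: [0.5159, -0.0223, 0.0704]
ee_rot: [-0.115, 1.57, -0.022]
wrist_force: [0.5, 0.2, -0.6]
width: 0.0612
```

```bash
python3 -c "
from h import *
plan(.5155,-.0223,.014,5.4)
w=snap('wrist','w8')"
```

```text
t=25.6 at [ 0.5159 -0.0223  0.0704] yaw 5.3 w 0.0612 F [ 0.5  0.2 -0.6] -> ty 0.00 tz -0.04 turn -0.1 tx 5.64
```

View pics/w8.png

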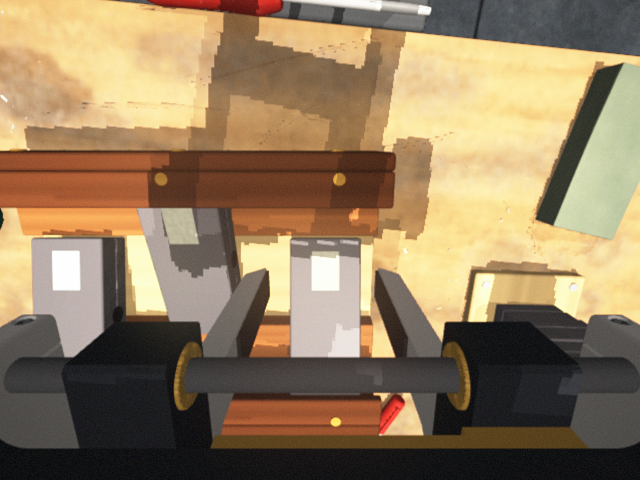

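carry_out:
  targets:
    - [0.35, 3, 0, 0, 0]
    - [0.35, 2, 0, 0, 0]
    - [0.35, 0.6, 0, 0, 0]
    - [0.35, 0, 0, 0, 0]
    - [0.6, 0, 0, 0, 0]
    - [0.6, 0, 0, 0, 0]
    - [0.6, 0, 0, 0, 0]
    - [0.6, 0, 0, 0, 0]
    - [0.6, 0, 0, 0, 0]
    - [0.6, -0.4, 0, 0, 0]
    - [0.6, -0.4, 0, 0, 0]
    - [0.6, -0.4, 0, 0, 0]
    - [0.6, -0.4, 0, 0, 0]
    - [0.6, 0, 0, 0, 0]

```text
time: 27.05
tool_pos: [0.5143, -0.0229, 0.0288]
ee_rot: [2.899, 1.568, 2.991]
wrist_force: [-1.9, 1.2, -4.8]
width: 0.0474
```

carry_out:
  targets:
    - [0.6, -0.3, 0, 0, 0]
    - [0.6, -0.3, 0, 0, 0]
    - [0.6, 0, 0, 0, 0]

```text
time: 27.35
tool_pos: [0.5151, -0.0233, 0.0358]
ee_rot: [-2.757, 1.57, -2.666]
wrist_force: [-2.7, 0.5, -4.6]
width: 0.0475
```

carry_out:
  targets:
    - [0.6, 0, 0, -0.8, 0]
    - [0.6, 0, 0, -0.8, 0]
    - [0.6, 0, 0, -0.8, 0]
    - [0.6, 0, 0, 0, 0]

```text
time: 27.75
tool_pos: [0.491, -0.0255, 0.0362]
ee_rot: [-0.324, 1.569, -0.233]
wrist_force: [-0.2, 0.4, -1.7]
width: 0.048
```

```bash
python3 -c "
from h import *
plan(.4916,-.0246,.03,5.4)
w=snap('wrist','w9')
d=snap('side'); im=d['image'][240:400,240:420]; cv2.imwrite('pics/s9.png',cv2.resize(im,None,fx=3,fy=3,interpolation=cv2.INTER_CUBIC)[:,:,::-1])"
```

```text
t=27.8 at [ 0.491  -0.0255  0.0362] yaw 5.2 w 0.0480 F [-0.2  0.4 -1.7] -> ty 0.08 tz 0.07 turn -0.2 tx 0.62
```

View pics/s9.png

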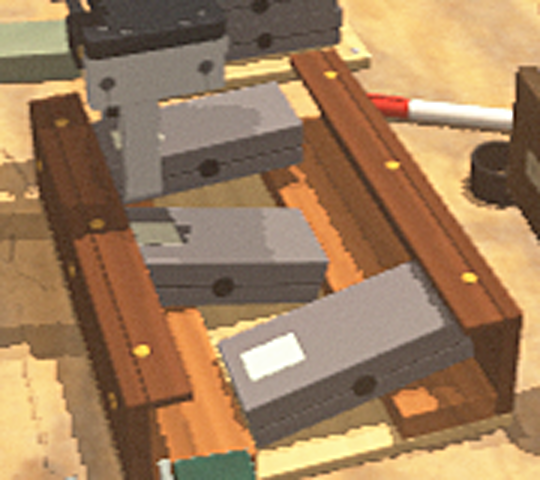

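carry_out:
  targets:
    - [0.6, 0.4, 0, 0, 0]
    - [0.6, 0.4, 0, 0, 0]
    - [0.6, 0, 0, 0, 0]
    - [0.35, 0, 0, 0, 0]
    - [0.35, 0, 0, 0, 0]
    - [0.35, 0, 0, 0, 0]
    - [0.35, 0, 0, 1.5, 0]
    - [0.35, 0, 0, 1.5, 0]
    - [0.35, 0, 0, 1.5, 0]
    - [0.35, 0, 0, 0, 0]
    - [0.6, 0, 0, 0, 0]
    - [0.6, 0, 0, 0, 0]
    - [0.6, 0, 0, 0, 0]
    - [0.6, 0, 0, 0, 0]
    - [0.6, 0, 0, 0, 0]

```text
time: 29.35
tool_pos: [0.5358, -0.0211, 0.0272]
ee_rot: [2.722, 1.57, 2.814]
wrist_force: [-0.1, -0.1, -1.3]
width: 0.048
```

```bash
python3 -c "
from h import *
plan(.5354,-.0204,.029,5.4)
w=snap('wrist','w10'); edges(w,285,300,165,235); edges(w,342,358,165,235)
px=proj(w,[tuple(tool()[0]+tool()[1]@np.array([-.023,0,-.056]))]); print(px)"
```

```text
t=29.4 at [ 0.5358 -0.0211  0.0272] yaw 5.2 w 0.0480 F [-0.1 -0.1 -1.3] -> ty 0.07 tz -0.03 turn -0.2 tx -0.18
edge rows [(185, 20), (184, 17), (186, 16), (180, 13)]
edge rows [(185, 12), (184, 10), (186, 7), (180, 6)]
[[323.56923443 191.93215992]]
```

```bash
python3 -c "
from h import *
held((322,185),.0245); w=snap('wrist'); 
q=cast(w,[(322,185)],.052)[0,:2]-[.5435,-.106]; a=np.radians(5.4); print('edge tray x',q@[np.cos(a),np.sin(a)])
im=w['image'][120:260,240:420]; cv2.imwrite('pics/c10.png',cv2.resize(im,None,fx=3,fy=3)[:,:,::-1])"
```

```text
held offset y,z cm -0.0749831131442259 -0.3271039060256706
edge tray x -0.05872642354057808
```

View pics/c10.png

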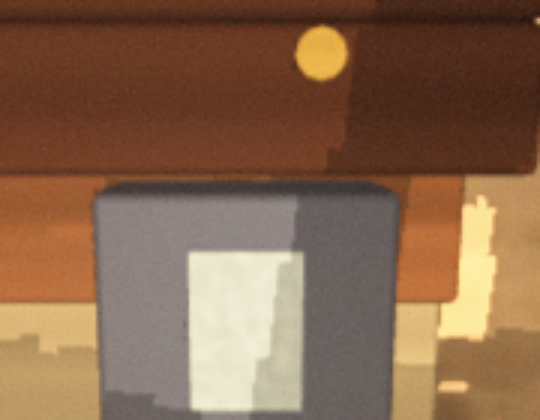

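carry_out:
  targets:
    - [0.6, -0.2, 0, 0.3, 0]
    - [0.6, -1, 0, 0, 0]
    - [0.6, -2, 0, 0, 0]
    - [0.6, -3, 0, 0, 0]
    - [0.6, -4, 0, 0, 0]
    - [0.6, -4, 0, 0, 0]
    - [0.6, 0, 0, 0, 0]
    - [0.6, 0, 0, 0, 0]

```text
time: 30.3
tool_pos: [0.5401, -0.021, 0.1712]
ee_rot: [-0.212, 1.567, -0.12]
wrist_force: [0.7, -0.3, -2.6]
width: 0.0477
```

```bash
python3 -c "
from h import *
plan(.5998,.1452,.1255,3.5)
w=snap('wrist'); edges(w,285,300,165,225); edges(w,342,358,165,225); held((322,185),.0245)"
```

```text
t=30.3 at [ 0.5401 -0.021   0.1712] yaw 5.3 w 0.0477 F [ 0.7 -0.3 -2.6] -> ty 16.00 tz 7.45 turn 1.8 tx 4.58
edge rows [(185, 20), (184, 16), (186, 15), (180, 15)]
edge rows [(180, 29), (179, 23), (185, 14), (181, 12)]
held offset y,z cm -0.07778873146300938 -0.3232566173543706
```

carry_out:
  targets:
    - [0.6, 0, 3.2, 1.49, 0]
    - [0.6, 0, 3.2, 1.49, 0]
    - [0.6, 0, 3.2, 1.49, 0]
    - [0.6, 0, 3.2, 1.49, 0]
    - [0.6, 0, 3.2, 1.49, 0]
    - [0.6, 1, 0, 0, 1.8]
    - [0.6, 2, 0, 0, 0]
    - [0.6, 1, 0, 0, 0]
    - [0.6, 0.2, 0, 0, 0]
    - [0.6, 0, 0, 0, 0]
    - [0.6, 0, 0, 0, 0]

```text
time: 31.5
tool_pos: [0.5987, 0.1449, 0.127]
ee_rot: [-3.078, 1.57, -3.018]
wrist_force: [0.2, -0.2, -2.1]
width: 0.0478
```

```bash
python3 -c "
from h import *
plan(.5998,.1452,.1255,3.5)"
```

```text
t=31.5 at [0.5987 0.1449 0.127 ] yaw 3.4 w 0.0478 F [ 0.2 -0.2 -2.1] -> ty 0.02 tz 0.11 turn -0.1 tx 0.15
```

carry_out:
  targets:
    - [0.6, 0.2, 0, 0.1, 0]
    - [0.6, 0, 0, 0, 0]
    - [0.3, 0, 0, 0, 0]
    - [0.3, 0, 0, 0, 0]
    - [0.2, 0, 0, 0, 0]
    - [0.2, -2, 0, 0, 0]
    - [0.2, -4, 0, 0, 0]
    - [0.2, -3, 0, 0, 0]
    - [0.3, 0, -4.1, -0.85, 0]
    - [0.35, 0, -4.1, -0.85, 0]
    - [0.35, 0, -4.1, -0.85, 0]
    - [0.35, 0, -4.1, -0.85, 0]
    - [0.35, 0, -4.1, -0.85, 0]
    - [0.35, 0, -4.1, -0.85, 0]
    - [0.35, 3, 0, 0, -2]
    - [0.35, 5, 0, 0, 0]
    - [0.35, 4.5, 0, 0, 0]
    - [0.35, 0, 0, 0, 0]
    - [0.35, 0, 0, 0, 0]

```text
time: 33.4
tool_pos: [0.5637, -0.1032, 0.0908]
ee_rot: [2.622, 1.57, 2.718]
wrist_force: [0.7, -0.5, 0.2]
width: 0.0611
```

```bash
cat >> h.py <<'E'
def straddle(s,rows):
    "dark/light transitions along given rows between the fingers"
    hsv=cv2.cvtColor(s["image"],cv2.COLOR_RGB2HSV).astype(int)
    for r in rows:
        g=hsv[r,200:450,1]<60; e=np.flatnonzero(np.diff(g.astype(int))); print(r,(e+201).tolist())
E
python3 -c "
from h import *
plan(.5634,-.1041,.014,5.4)
w=snap('wrist','w11'); straddle(w,(235,245,255))"
```

```text
t=33.4 at [ 0.5637 -0.1032  0.0908] yaw 5.5 w 0.0611 F [ 0.7 -0.5  0.2] -> ty -0.09 tz -0.03 turn 0.1 tx 7.68
235 [233, 234, 235, 237, 238, 290, 355, 395]
245 [233, 234, 236, 291, 355, 394]
255 [234, 291, 354, 404, 415, 428, 439]
```

carry_out:
  targets:
    - [0.35, 4, 0, 0, 0]
    - [0.35, 3, 0, 0, 0]
    - [0.35, 0.7, 0, 0, 0]
    - [0.35, 0, 0, 0, 0]
    - [0.6, 0, 0, 0, 0]
    - [0.6, 0, 0, 0, 0]
    - [0.6, 0, 0, 0, 0]
    - [0.6, 0, 0, 0, 0]
    - [0.6, 0, 0, 0, 0]
    - [0.6, -0.4, 0, 0, 0]
    - [0.6, -0.4, 0, 0, 0]
    - [0.6, -0.4, 0, 0, 0]
    - [0.6, -0.4, 0, 0, 0]
    - [0.6, -0.3, 0, 0, 0]
    - [0.6, -0.3, 0, 0, 0]
    - [0.6, 0, 0, 0, 0]
    - [0.6, 0, 0, 0, 0]

```text
time: 35.15
tool_pos: [0.5635, -0.1034, 0.0356]
ee_rot: [-2.977, 1.57, -2.881]
wrist_force: [-0.2, 0.6, -1.8]
width: 0.0479
```

carry_out:
  targets:
    - [0.6, 0, 0, 0.8, 0]
    - [0.6, 0, 0, 0.8, 0]
    - [0.6, 0, 0, 0.8, 0]
    - [0.6, 0, 0, 0, 0]

```text
time: 35.55
tool_pos: [0.5891, -0.101, 0.0357]
ee_rot: [-0.267, 1.57, -0.171]
wrist_force: [-0.1, 0.2, -2.2]
width: 0.0479
```

```bash
python3 -c "
from h import *
plan(.5634+.0239,-.1041+.0023,.028,5.4)
w=snap('wrist'); edges(w,285,300,90,235); edges(w,342,358,90,235)
print(proj(w,[(.5435-.056*.9956,-.106-.056*.094,z) for z in (.052,.055,.06)]))"
```

```text
t=35.5 at [ 0.5891 -0.101   0.0357] yaw 5.5 w 0.0479 F [-0.1  0.2 -2.2] -> ty -0.06 tz -0.19 turn 0.1 tx 0.76
edge rows [(96, 15), (95, 15), (97, 10), (94, 5)]
edge rows [(96, 14), (95, 13), (98, 10), (97, 10)]
[[322.56925161  88.29687398]
 [322.59096468  87.1865164 ]
 [322.62910897  85.23590273]]
```

carry_out:
  targets:
    - [0.6, 0.4, 0, -0.2, 0]
    - [0.6, 0.4, 0, 0, 0]
    - [0.6, 0, 0, 0, 0]
    - [0.35, 0, 0, 0, 0]
    - [0.35, 0, 0, 0, 0]
    - [0.35, 0, 0, 0, 0]
    - [0.35, 0, 0, -1.5, 0]
    - [0.35, 0, 0, -1.5, 0]
    - [0.35, 0, 0, -1.3, 0]
    - [0.35, 0, 0, 0, 0]
    - [0.6, 0, 0, 0, 0]
    - [0.6, 0, 0, 0, 0]
    - [0.6, 0, 0, 0, 0]
    - [0.6, 0, 0, 0, 0]
    - [0.6, 0, 0, 0, 0]

```text
time: 37.1
tool_pos: [0.5435, -0.1053, 0.0275]
ee_rot: [-0.155, 1.57, -0.06]
wrist_force: [1.7, 0.7, -0.4]
width: 0.0476
```

```bash
python3 -c "
from h import *
plan(.5435,-.106,.029,5.4)
w=snap('wrist','w12'); edges(w,285,300,165,235); edges(w,342,358,165,235)
held((322,185),.0245); held((322,195),.0245)"
```

```text
t=37.1 at [ 0.5435 -0.1053  0.0275] yaw 5.5 w 0.0476 F [ 1.7  0.7 -0.4] -> ty -0.07 tz -0.01 turn 0.1 tx -0.15
edge rows [(179, 24), (184, 20), (190, 20), (183, 17)]
edge rows [(179, 24), (184, 23), (190, 21), (191, 18)]
held offset y,z cm -0.0772445122341029 -0.3262450337181706
held offset y,z cm -0.07802179085998664 0.1378133583623535
```

carry_out:
  targets:
    - [0.6, -0.5, 0, 0.1, 0]
    - [0.6, -1.5, 0, 0, 0]
    - [0.6, -2, 0, 0, 0]
    - [0.6, -3, 0, 0, 0]
    - [0.6, -4, 0, 0, 0]
    - [0.6, -5, 0, 0, 0]
    - [0.6, -1, 0, 0, 0]
    - [0.6, 0, 0, 0, 0]
    - [0.6, 0, 0, 0, 0]

```text
time: 38.15
tool_pos: [0.543, -0.1049, 0.1958]
ee_rot: [2.722, 1.568, 2.817]
wrist_force: [-0.0, -0.3, -2.9]
width: 0.0481
```

```bash
python3 -c "
from h import *
plan(.5975,.145,.1535,3.5)
w=snap('wrist'); edges(w,285,300,165,225); edges(w,342,358,165,225)"
```

```text
t=38.1 at [ 0.543  -0.1049  0.1958] yaw 5.5 w 0.0481 F [-0.  -0.3 -2.9] -> ty 24.35 tz 7.82 turn 2.0 tx 4.24
edge rows [(190, 19), (184, 17), (189, 16), (191, 14)]
edge rows [(184, 29), (190, 20), (189, 16), (191, 16)]
```

carry_out:
  targets:
    - [0.6, 0, 4.06, 1.3, 0]
    - [0.6, 0, 4.06, 1.3, 0]
    - [0.6, 0, 4.06, 1.3, 0]
    - [0.6, 0, 4.06, 1.3, 0]
    - [0.6, 0, 4.06, 1.3, 0]
    - [0.6, 0, 4.05, 1.32, 0]
    - [0.6, 0.5, 0, 0, 2]
    - [0.6, 2, 0, 0, 0]
    - [0.6, 1.2, 0, 0, 0]
    - [0.6, 0.2, 0, 0, 0]
    - [0.6, 0, 0, 0, 0]
    - [0.6, 0, 0, 0, 0]

```text
time: 39.4
tool_pos: [0.5987, 0.1442, 0.1586]
ee_rot: [-0.21, 1.571, -0.15]
wrist_force: [0.4, 0.7, -2.7]
width: 0.048
```

```bash
python3 -c "
from h import *
plan(.5975,.145,.1535,3.5)"
```

```text
t=39.4 at [0.5987 0.1442 0.1586] yaw 3.4 w 0.0480 F [ 0.4  0.7 -2.7] -> ty 0.09 tz -0.11 turn -0.1 tx 0.51
```

carry_out:
  targets:
    - [0.6, 0.3, 0.09, -0.11, 0]
    - [0.6, 0.2, 0, 0, 0]
    - [0.6, 0, 0, 0, 0]
    - [0.3, 0, 0, 0, 0]
    - [0.3, 0, 0, 0, 0]
    - [0.2, 0, 0, 0, 0]
    - [0.2, -2, 0, 0, 0]
    - [0.2, -4, 0, 0, 0]
    - [0.2, -2, 0, 0, 0]
    - [0.3, 0, -4.15, -1.07, 0]
    - [0.35, 0, -4.15, -1.07, 0]
    - [0.35, 0, -4.15, -1.07, 0]
    - [0.35, 0, -4.15, -1.07, 0]
    - [0.35, 0, -4.15, -1.07, 0]
    - [0.35, 0, -4.15, -1.07, 0]
    - [0.35, 0, -4.15, -1.07, 0]
    - [0.35, 0, -4.15, -1.09, 0]
    - [0.35, 4, 0, 0, -2]
    - [0.35, 5, 0, 0, 0]
    - [0.35, 5, 0, 0, 0]

```text
time: 41.4
tool_pos: [0.5324, -0.1921, 0.0932]
ee_rot: [-0.482, 1.567, -0.388]
wrist_force: [1.1, -0.2, -1.3]
width: 0.0609
```

carry_out:
  targets:
    - [0.35, 0, 0, 0, 0]
    - [0.35, 0, 0, 0, 0]

```text
time: 41.6
tool_pos: [0.5316, -0.191, 0.0937]
ee_rot: [2.553, 1.569, 2.648]
wrist_force: [0.2, -0.9, 1.2]
width: 0.0613
```

```bash
python3 -c "
from h import *
plan(.5315,-.1915,.014,5.4)
w=snap('wrist','w13'); straddle(w,(245,255,265,275))"
```

```text
t=41.6 at [ 0.5316 -0.191   0.0937] yaw 5.5 w 0.0613 F [ 0.2 -0.9  1.2] -> ty -0.06 tz -0.01 turn 0.1 tx 7.97
245 [288, 351, 393, 395, 397, 399, 400, 425, 426, 429, 430, 442, 443, 445, 446]
255 [288, 351, 407, 408, 414, 415, 416, 417, 439, 440, 444, 445]
265 [287, 351]
275 [245, 264, 288, 351, 381, 399, 402, 405, 406, 411, 412, 423, 424, 427, 428, 430, 431, 435, 436, 437, 439, 441, 442, 447, 448, 449]
```

carry_out:
  targets:
    - [0.35, 4, -0.2, 0, 0]
    - [0.35, 3, 0, 0, 0]
    - [0.35, 1, 0, 0, 0]
    - [0.35, 0, 0, 0, 0]
    - [0.6, 0, 0, 0, 0]
    - [0.6, 0, 0, 0, 0]
    - [0.6, 0, 0, 0, 0]
    - [0.6, 0, 0, 0, 0]
    - [0.6, 0, 0, 0, 0]
    - [0.6, -0.4, 0, 0, 0]
    - [0.6, -0.4, 0, 0, 0]
    - [0.6, -0.4, 0, 0, 0]
    - [0.6, -0.4, 0, 0, 0]
    - [0.6, -0.3, 0, 0, 0]
    - [0.6, -0.3, 0, 0, 0]
    - [0.6, 0, 0, 0, 0]
    - [0.6, 0, 0, 0, 0]

```text
time: 43.35
tool_pos: [0.5313, -0.1931, 0.0358]
ee_rot: [3.011, 1.57, 3.106]
wrist_force: [-1.0, 0.3, -4.6]
width: 0.0477
```

carry_out:
  targets:
    - [0.6, 0, 0, -0.8, 0]
    - [0.6, 0, 0, -0.8, 0]
    - [0.6, 0, 0, -0.7, 0]
    - [0.6, 0, 0, 0, 0]

```text
time: 43.75
tool_pos: [0.5085, -0.1957, 0.0363]
ee_rot: [-0.699, 1.57, -0.604]
wrist_force: [0.1, -0.0, -2.6]
width: 0.0476
```

```bash
python3 -c "
from h import *
plan(.5315-.0234,-.1915-.0022,.028,5.4)"
```

```text
t=43.8 at [ 0.5085 -0.1957  0.0363] yaw 5.4 w 0.0476 F [ 0.1 -0.  -2.6] -> ty 0.21 tz -0.02 turn 0.0 tx 0.83
```

carry_out:
  targets:
    - [0.6, 0.4, 0, 0, 0]
    - [0.6, 0.4, 0, 0, 0]
    - [0.6, 0, 0, 0, 0]
    - [0.35, 0, 0, 0, 0]
    - [0.35, 0, 0, 0, 0]
    - [0.35, 0, 0, 0, 0]
    - [0.35, 0, 0, 1.4, 0]
    - [0.35, 0, 0, 1.4, 0]
    - [0.35, 0, 0, 1.4, 0]
    - [0.35, 0, 0, 0, 0]
    - [0.6, 0, 0, 0, 0]
    - [0.6, 0, 0, 0, 0]
    - [0.6, 0, 0, 0, 0]
    - [0.6, 0, 0, 0, 0]
    - [0.6, 0, 0, 0, 0]

```text
time: 45.25
tool_pos: [0.5503, -0.1912, 0.0271]
ee_rot: [2.567, 1.57, 2.662]
wrist_force: [0.1, -0.8, -1.8]
width: 0.0478
```

```bash
python3 -c "
from h import *
plan(.5435+.0079,-.106-.0856,.029,5.4)
w=snap('wrist','w14'); edges(w,285,300,165,235,6); edges(w,342,358,165,235,6)
held((322,185),.0245); held((322,190),.0245)"
```

```text
t=45.2 at [ 0.5503 -0.1912  0.0271] yaw 5.4 w 0.0478 F [ 0.1 -0.8 -1.8] -> ty -0.05 tz 0.11 turn 0.0 tx -0.19
edge rows [(184, 20), (181, 17), (182, 16), (190, 16), (189, 16), (191, 12)]
edge rows [(184, 20), (190, 17), (189, 17), (181, 17), (182, 16), (191, 15)]
held offset y,z cm -0.07535054908951706 -0.32671236403168724
held offset y,z cm -0.07666414629643466 -0.09407158694527129
```

carry_out:
  targets:
    - [0.6, -0.5, 0, 0.2, 0]
    - [0.6, -1.5, 0, 0, 0]
    - [0.6, -2, 0, 0, 0]
    - [0.6, -3, 0, 0, 0]
    - [0.6, -4, 0, 0, 0]
    - [0.6, -5, 0, 0, 0]
    - [0.6, -4, 0, 0, 0]
    - [0.6, 0, 0, 0, 0]
    - [0.6, 0, 0, 0, 0]

```text
time: 46.3
tool_pos: [0.5535, -0.1913, 0.2297]
ee_rot: [-0.492, 1.567, -0.397]
wrist_force: [-0.7, 0.5, -2.9]
width: 0.0478
```

```bash
python3 -c "
from h import *
plan(.5975,.145,.1815,3.5)
w=snap('wrist'); edges(w,285,300,165,225); edges(w,342,358,165,225)"
```

```text
t=46.3 at [ 0.5535 -0.1913  0.2297] yaw 5.5 w 0.0478 F [-0.7  0.5 -2.9] -> ty 33.07 tz 7.56 turn 2.0 tx 4.78
edge rows [(184, 59), (185, 37), (183, 26), (180, 23)]
edge rows [(184, 82), (185, 66), (179, 41), (180, 39)]
```

carry_out:
  targets:
    - [0.6, 0, 4.13, 0.94, 0]
    - [0.6, 0, 4.13, 0.94, 0]
    - [0.6, 0, 4.13, 0.94, 0]
    - [0.6, 0, 4.13, 0.94, 0]
    - [0.6, 0, 4.13, 0.94, 0]
    - [0.6, 0, 4.13, 0.94, 0]
    - [0.6, 0, 4.13, 0.96, 0]
    - [0.6, 0, 4.13, 0.96, 0]
    - [0.6, 0.5, 0, 0, 2]
    - [0.6, 2, 0, 0, 0]
    - [0.6, 1.4, 0, 0, 0]
    - [0.6, 0.3, 0, 0, 0]
    - [0.6, 0, 0, 0, 0]
    - [0.6, 0, 0, 0, 0]

```text
time: 47.75
tool_pos: [0.5967, 0.1445, 0.1855]
ee_rot: [-3.099, 1.571, -3.039]
wrist_force: [0.8, -0.3, -1.5]
width: 0.048
```

```bash
python3 -c "
from h import *
plan(.5975,.145,.1815,3.5)
w=snap('wrist','w15'); edges(w,285,300,165,225,9); edges(w,342,358,165,225,9)
im=w['image'][100:330,220:440]; cv2.imwrite('pics/c15.png',cv2.resize(im,None,fx=2.5,fy=2.5)[:,:,::-1])"
```

```text
t=47.8 at [0.5967 0.1445 0.1855] yaw 3.4 w 0.0480 F [ 0.8 -0.3 -1.5] -> ty 0.04 tz 0.08 turn -0.1 tx 0.40
edge rows [(189, 11), (190, 11), (169, 9), (177, 9), (176, 8), (191, 8), (170, 7), (180, 7), (175, 7)]
edge rows [(177, 16), (190, 15), (169, 15), (189, 15), (176, 13), (191, 13), (180, 11), (168, 11), (171, 10)]
```

View pics/c15.png

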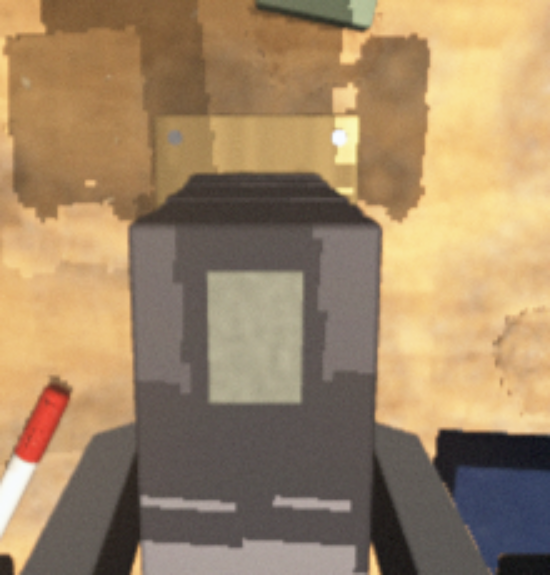

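carry_out:
  targets:
    - [0.6, 0.3, 0.04, 0.08, 0]
    - [0.6, 0.1, 0, 0, 0]
    - [0.6, 0, 0, 0, 0]
    - [0.3, 0, 0, 0, 0]
    - [0.2, 0, 0, 0, 0]
    - [0.1, 0, 0, 0, 0]
    - [0, -2, 0, 0, 0]
    - [0, -4, 0, 0, 0]
    - [0, -4, 0, 0, 0]
    - [0, 0, 0, 3, 0]
    - [0, 0, 0, 3, 0]
    - [0, 0, 0, 0, 0]
    - [0, 0, 0, 0, 0]

```text
time: 49.1
tool_pos: [0.6574, 0.149, 0.2803]
ee_rot: [-3.124, 1.568, -3.064]
wrist_force: [0.0, 0.7, 0.8]
width: 0.0943
```

```bash
python3 -c "
from h import *
w=snap('wrist','w16'); plan(.597,.145,.25,3.5)
top(w,.5965,.145,.206,(62,95),80)
top(w,.5965,.145,.206,(62,95),130)
B=hsvmask(w,(0,0,0),(180,255,255))
print(proj(w,[(.5965,.145,.206)]))"
```

```text
t=49.1 at [0.6569 0.149  0.2812] yaw 3.5 w 0.0934 F [ 0.3 -1.1 -0.2] -> ty -0.04 tz -6.00 turn -0.0 tx 3.13
top 0.206 ((array([0.5963, 0.1448]), 110, 47, np.float64(3.6)), (289, 88, 66, 151))
top 0.206 ((array([0.572 , 0.1497]), 61, 32, np.float64(3.5)), (309, 89, 45, 88))
[[322.34351    167.65519659]]
```

carry_out:
  targets:
    - [0, 0, 0.76, -3.9, 0]
    - [0, 0, 0.76, -3.9, 0]
    - [0, 0, 0.76, -3.9, 0]
    - [0, 0, 0.76, -3.8, 0]
    - [0, 0, 0, 0, 0]
    - [0, 0, 0, 0, 0]

```text
time: 49.75
tool_pos: [0.4998, 0.1702, 0.283]
ee_rot: [0.111, 1.567, 0.172]
wrist_force: [-0.4, 0.5, 0.4]
width: 0.0942
```

```bash
python3 -c "
from h import *
w=snap('wrist','w17')
for lo in (20,60):
  r=blob(w,hsvmask(w,(28,22,lo),(95,255,255),(200,20,450,230)),.022); print(r)
plan(*r[0][0],.004,r[0][3])"
```

```text
((array([0.4284, 0.1673]), 106, 45, np.float64(-8.1)), (300, 103, 49, 90))
((array([0.4284, 0.1673]), 106, 45, np.float64(-8.1)), (300, 103, 49, 90))
t=49.8 at [0.5008 0.17   0.2825] yaw 3.5 w 0.0941 F [-0.7 -0.6  0.6] -> ty 0.16 tz -7.31 turn 11.6 tx 27.84
```

carry_out:
  targets:
    - [0, 0, 0.08, -3.65, 0]
    - [0, 0, 0.08, -3.65, 0]
    - [0, 3, 0, 0, 5.8]
    - [0, 4, 0, 0, 5.8]
    - [0, 5, 0, 0, 0]
    - [0, 5, 0, 0, 0]
    - [0, 5, 0, 0, 0]
    - [0, 3, 0, 0, 0]
    - [0, 1.6, 0, 0, 0]
    - [0, 1, 0, 0, 0]
    - [0, 0, 0, 0, 0]
    - [0.65, 0, 0, 0, 0]
    - [0.65, 0, 0, 0, 0]
    - [0.65, 0, 0, 0, 0]
    - [0.65, 0, 0, 0, 0]
    - [0.65, 0, 0, 0, 0]
    - [0.65, 0, 0, 0, 0]
    - [0.65, 0, 0, 0, 0]

```text
time: 51.6
tool_pos: [0.428, 0.1674, 0.0057]
ee_rot: [0.993, 1.57, 0.851]
wrist_force: [-0.3, -1.2, 1.7]
width: 0.0456
```

```bash
python3 -c "
from h import *
plan(.4284,.1673,.006,-8.1)
w=snap('wrist'); edges(w,290,310,165,235); edges(w,335,355,165,235)
px=proj(w,[tuple(tool()[0]+tool()[1]@np.array([-(.022-tool()[0][2]),0,-.054]))]); print(px)"
```

```text
t=51.6 at [0.428  0.1674 0.0057] yaw -8.1 w 0.0456 F [-0.3 -1.2  1.7] -> ty -0.01 tz 0.04 turn -0.0 tx -0.03
edge rows [(189, 30), (165, 25), (166, 25), (194, 22)]
edge rows [(189, 34), (188, 32), (194, 28), (195, 20)]
[[323.3799331  193.44021499]]
```

carry_out:
  targets:
    - [0.65, -2, 0, 0, 0]
    - [0.65, -4, 0, 0, 0]
    - [0.65, -4, 0, 0, 0]
    - [0.65, -4, 0, 0, 0]
    - [0.65, -4, 0, 0, 0]
    - [0.65, -4, 0, 0, 0]
    - [0.65, -2.8, 0, 0, 0]
    - [0.65, 0, 0, 0, 0]
    - [0.65, 0, 0, 0, 0]

```text
time: 52.55
tool_pos: [0.4276, 0.1672, 0.2522]
ee_rot: [-2.749, 1.569, -2.891]
wrist_force: [1.1, -0.3, -2.7]
width: 0.0457
```

```bash
python3 -c "
from h import *
plan(.5965,.1448,.2117,3.5)
w=snap('wrist'); edges(w,290,310,175,235); edges(w,335,355,175,235)"
```

```text
t=52.5 at [0.4276 0.1672 0.2522] yaw -8.1 w 0.0457 F [ 1.1 -0.3 -2.7] -> ty 0.18 tz 17.04 turn -11.6 tx 4.02
edge rows [(189, 21), (188, 15), (194, 14), (183, 13)]
edge rows [(189, 69), (188, 42), (190, 37), (194, 26)]
```

carry_out:
  targets:
    - [0.65, 0, 0.04, 3.4, 0]
    - [0.65, 0, 0.04, 3.4, 0]
    - [0.65, 0, 0.04, 3.4, 0]
    - [0.65, 0, 0.03, 3.42, 0]
    - [0.65, 0, 0.03, 3.42, 0]
    - [0.65, 0.5, 0, 0, -5.8]
    - [0.65, 0.5, 0, 0, -5.8]
    - [0.65, 1.5, 0, 0, 0]
    - [0.65, 1, 0, 0, 0]
    - [0.65, 0.1, 0, 0, 0]
    - [0.65, 0, 0, 0, 0]
    - [0.65, 0, 0, 0, 0]

```text
time: 53.8
tool_pos: [0.5969, 0.145, 0.2181]
ee_rot: [0.119, 1.57, 0.179]
wrist_force: [-0.3, -0.2, -2.8]
width: 0.0455
```

```bash
python3 -c "
from h import *
plan(.5965,.1448,.2117,3.5)"
```

```text
t=53.8 at [0.5969 0.145  0.2181] yaw 3.4 w 0.0455 F [-0.3 -0.2 -2.8] -> ty -0.02 tz -0.04 turn -0.1 tx 0.64
```

Lower, release, back off, and check.

carry_out:
  targets:
    - [0.65, 0.4, 0, 0, 0]
    - [0.65, 0.2, 0, 0, 0]
    - [0.65, 0.05, 0, 0, 0]
    - [0.65, 0, 0, 0, 0]
    - [0.4, 0, 0, 0, 0]
    - [0.3, 0, 0, 0, 0]
    - [0.2, 0, 0, 0, 0]
    - [0.1, -2, 0, 0, 0]
    - [0, -4, 0, 0, 0]
    - [0, -3, 0, 0, 0]
    - [0, 0, 0, 3, 0]
    - [0, 0, 0, 3, 0]
    - [0, 0, 0, 0, 0]
    - [0, 0, 0, 0, 0]

```text
time: 55.2
tool_pos: [0.6567, 0.1484, 0.2995]
ee_rot: [-3.111, 1.568, -3.051]
wrist_force: [-0.1, -0.2, 0.1]
width: 0.0941
```

```bash
python3 -c "
from h import *
w=snap('wrist','w18'); print(blob(w,hsvmask(w,(28,22,60),(95,255,255),(240,60,400,270)),.228)); print(tool()[0])
s=snap('scene'); d=snap('side')
a=cv2.resize(s['image'][110:310,240:460],None,fx=1.8,fy=2.4,interpolation=cv2.INTER_CUBIC); b=cv2.resize(d['image'][130:310,190:410],None,fx=1.8,fy=480/180,interpolation=cv2.INTER_CUBIC)
cv2.imwrite('pics/f.png',np.hstack([a,b])[:,:,::-1]); print(a.shape,b.shape)"
```

```text
((array([0.5927, 0.1443]), 97, 44, np.float64(3.6)), (292, 93, 62, 135))
[0.65628752 0.14848381 0.3006326 ]
(480, 396, 3) (480, 396, 3)
```

View pics/f.png

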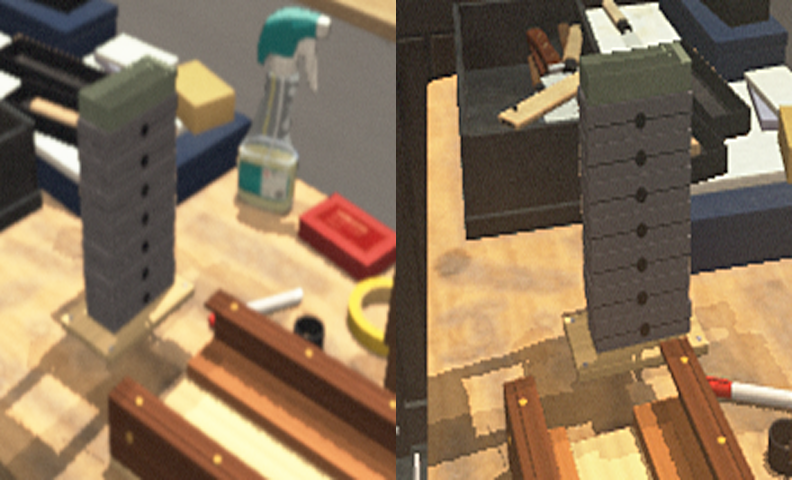

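```bash
python3 -c "
from bench import robot
print(robot.close_job())"
```

```text
the job is handed in; nothing more can be done
None
```

All seven cases and the green stone are stacked in one column on the packing board, and I handed the job in at about 55 s. The hand-in gave no verdict.

- **What I did:** I moved the four pile cases onto the board first, top one down. I then freed each of the three tray cases by raising its low end and drawing it back to the middle. Each was set level on the ledges, gripped again at its centre and lifted out. The green stone went on last.
- **Column position:** I measured the top case at (0.596, 0.145) m and 3.6°. The board's centre is at about (0.596, 0.145) m and 3.5°.
- **Final picture:** The scene and side views show seven cases and the stone upright and flush. The gripper was open and clear of the column, and the marker and loupe looked undisturbed.

Two things disagreed:
- **First grip on the second pile case:** It came up empty, either because the fingers had not finished closing or because the grip slackened. A second try with a longer close worked.
- **Last reading of the green stone:** It measured 97 x 44 mm instead of 108 x 46 mm, centred at (0.593, 0.144) m and 3.6°. I think shadow hid part of one end, so I went by the gripper position at release, about (0.597, 0.145) m.

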